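Fill a tumbling bowl with castings and polishing balls

TASK

Slide the empty blue bowl along the bench onto the yellow ring. With the bowl standing there, lift every brass casting out of the die and lay it in the bowl (set it down, do not drop it in from high up), then pour all the white balls from the orange cup over them and stand the cup upright on its black coaster again. Last, slide the filled bowl onto the red ring; never lift the bowl off the bench, and leave the other things on the bench where they are.

Things in the scene. Friction and masses are not known exactly. Their poses are not given: they have to be found in the camera images.
- bowl: loose round blue tumbling bowl, open at the top, straight vertical wall: outer diameter 190 mm, inner diameter 180 mm, height 55 mm, floor 5 mm thick, about 0.6 kg empty; too wide to grip round. Origin at the centre of its underside.
- fill_mark: flat yellow ring painted on the bench (outer diameter 230 mm, 15 mm wide line, with a yellow dot in the middle): the filling place. The bowl stands inside it with 20 mm to spare all round. Origin at its centre on the bench, no height. Its place varies.
- dock_mark: flat red ring painted on the bench, otherwise as the yellow one: the place beside the fixed blue roller machine (115 mm high, 340 x 220 mm, at the robot's right) where the filled bowl must end. Origin at its centre on the bench, no height. Its place varies.
- die: fixed dark steel casting die, 200 mm (its x) by 150 mm (its y), 30 mm high, with four open cavities 12 mm deep in its top, centred at x = +-46 mm, y = +-36 mm; each is 69 x 37 mm, long side along x. Origin at the centre of its underside; its place and yaw vary.
- coaster: fixed black rubber disc, 90 mm across and 6 mm high, on which the cup stands at the start. Origin at the centre of its underside.
- cup_mid (a point): loose orange cup, open at the top, 75 mm high, slightly tapered: outer diameter 57 mm at the foot and 67 mm at the rim, wall 3 mm; about 0.1 kg; holds the six balls. This point is on its axis, 37.5 mm above its underside; z points to its mouth.
- bracket0_mid (a point): brass casting: a flat foot 64 x 32 x 10 mm (long side along its x) with an upright fin 50 mm long (x), 12 mm thick (y) and 34 mm high in the middle of it; 44 mm high in all, about 0.12 kg. Two to four are present, each lying foot down in a die cavity with its x along the die's x (any of them may be absent). The fin stands 32 mm clear of the die's top. This point is its centre, 22 mm above its underside; z points up out of the foot.
- bracket1_mid (a point): brass casting: a flat foot 64 x 32 x 10 mm (long side along its x) with an upright fin 50 mm long (x), 12 mm thick (y) and 34 mm high in the middle of it; 44 mm high in all, about 0.12 kg. Two to four are present, each lying foot down in a die cavity with its x along the die's x (any of them may be absent). The fin stands 32 mm clear of the die's top. This point is its centre, 22 mm above its underside; z points up out of the foot.
- bracket2_mid (a point): brass casting: a flat foot 64 x 32 x 10 mm (long side along its x) with an upright fin 50 mm long (x), 12 mm thick (y) and 34 mm high in the middle of it; 44 mm high in all, about 0.12 kg. Two to four are present, each lying foot down in a die cavity with its x along the die's x (any of them may be absent). The fin stands 32 mm clear of the die's top. This point is its centre, 22 mm above its underside; z points up out of the foot.
- bracket3_mid (a point): brass casting: a flat foot 64 x 32 x 10 mm (long side along its x) with an upright fin 50 mm long (x), 12 mm thick (y) and 34 mm high in the middle of it; 44 mm high in all, about 0.12 kg. Two to four are present, each lying foot down in a die cavity with its x along the die's x (any of them may be absent). The fin stands 32 mm clear of the die's top. This point is its centre, 22 mm above its underside; z points up out of the foot.
- ball0_center (a point): white ceramic polishing ball, 16 mm in diameter, 10 g; lies loose in the cup at the start. This point is its centre.
- ball1_center (a point): white ceramic polishing ball, 16 mm in diameter, 10 g; lies loose in the cup at the start. This point is its centre.
- ball2_center (a point): white ceramic polishing ball, 16 mm in diameter, 10 g; lies loose in the cup at the start. This point is its centre.
- ball3_center (a point): white ceramic polishing ball, 16 mm in diameter, 10 g; lies loose in the cup at the start. This point is its centre.
- ball4_center (a point): white ceramic polishing ball, 16 mm in diameter, 10 g; lies loose in the cup at the start. This point is its centre.
- ball5_center (a point): white ceramic polishing ball, 16 mm in diameter, 10 g; lies loose in the cup at the start. This point is its centre.
- polish_tin: bystander: amber tin, 64 mm across, 60 mm high, standing on the bench beyond the work. Origin at the centre of its underside. Leave it where it is.
- arbor: bystander: dark steel cylinder, 52 mm across, 90 mm high, standing near the robot. Origin at the centre of its underside. Leave it where it is.
- felt_wheel: bystander: grey felt wheel lying flat, 100 mm across, 34 mm high. Origin at the centre of its underside. Leave it where it is.
- brush: bystander: hand brush lying on the far side. Origin at the centre of its underside. Leave it where it is.
- oil_bottle: bystander: grey bottle with a yellow label, 60 mm across, 170 mm high. Origin at the centre of its underside. Leave it where it is.
Not all that is in view belongs to the job. What is shaped like the part that bears bracket2_mid but turquoise is not meant.

How it is judged:
By the outcome, as a careful person would: the job done as asked, in the order asked, and still so for the second after the job is handed in, with the robot touching nothing.
Of bracket0, bracket1, bracket2, bracket3 only 2 to 4 are there at a start; the rules pass over those that are not, and their reading is None.
At some moment in a run one of bowl may be knocked a few centimetres aside while the robot is not near it.
It also fails if it takes over 210 s, if anything falls off the work surface, if the arm or the gripper's body presses on something with over 40 N, if the wrist force passes 120 N, or if a joint passes its speed limit or range.

ROBOT

A 6-joint arm with a two-finger parallel gripper is mounted at the origin on the work surface. World frame = base frame: x ahead of the robot, y to its left, z up, the work surface at z = 0. Lengths are in mm, angles in rad, forces in N, time in s.
With the tool pointing down it reaches from about 350 to 875 mm from the base axis. Payload 4.2 kg.
Tool frame: the origin (TCP) lies midway between the tips of the shut fingers; the grasp point (between the pads) lies 19 mm behind it; x points along the fingers, y is the direction in which the jaws open and shut, and the axes are right-handed (so a half turn about x gives the same grasp; the last joint's range is limited). The gripper opens to 85 mm and grips with 20 to 120 N. Pads are 22 mm wide; open, the fingers measure 114 mm over their backs; the gripper's body (76 mm by 85 mm) begins 54 mm behind the grasp point. The pads swing forward as they close: fully open they stand 13 mm farther back than shut.
Start: joints at [1.509, 0.385, 0.008, 0, -1.194, -0.259], TCP at [197.046, 593.104, 209.412] pointing down, gripper open.
Joint ranges: [-3.14, 3.14], [-1.21, 2.06], [-1.07, 1.41], [-3.16, 2.05], [-2.99, -0.16], [-3.1, 3.1]. Speed limits (rad/s): [2.79, 2.79, 3.14, 3.14, 3.14, 3.14].

INTERFACE

Orientations are given as a unit quaternion [x, y, z, w].
In Python, from bench import readout, imaging, arm gives the robot as it stands.
- The arm moves only by the tool arm_command, never from a script. Its argument "increments" is a list of rows, each a list of 3 entries, a list of its own where there are three numbers: the turn, a rotation vector about the world's x, y, z in degrees, then the shift along the world's x, y, z in mm, then the closure, from 0 (fully open) to 1 (shut). In form: [[[ax, ay, az], [tx, ty, tz], fingers], ...]. A call has exactly 5 rows; each row is the pose to reach, as a shift and turn from the pose measured when the call began; what a row does not reach only later rows make up. A row lasts 1/10 s, in which the tool goes at most 50 mm and 8.59 degrees, less where a joint would pass 70% of its speed; a pose out of reach is approached as far as the arm can. A call with a gripper value outside its range is refused whole. The fingers move at their own pace and stop on an object; the grip force is fixed at half the most. Time passes only in rows, so rows that repeat a pose let the fingers close, or fill a call up. It gives the time, the measured TCP pose, the force and the opening at its end, in the units of the state.
- readout.read_state(): the state, without advancing time (a new reading comes with each control period).
- imaging.get_image(name): name is "scene" or "top" or "wrist"; returns (picture, depth): 420x560x3 uint8, blue, green, red; 420x560 float32, mm along the optical axis (not along the pixel's ray), 0 where there is no reading.
- imaging.camera_info(name): a dict with "vfov" (degrees; the focal length in pixels is half the picture's height over the tangent of half this angle, whatever the lens; pixels are square), "cx", "cy" (the principal point, pixels), "eye" and "rotation" of the camera in the world; the wrist camera has in their place "T_tool_cam" (4x4, takes a point from camera to tool coordinates, whose origin is the TCP and whose axes are the tool frame's). Camera axes: x right, y down, z forward; pixel columns grow to the right and rows downward; lengths in mm; the calibration is good to about 2 mm. A picture is of the moment at which its call begins: read the wrist's pose just before it. camera_info takes no time and is no camera call.
- arm.job_done(): hands the job in, once; it reports no verdict.
The state is a dict: "clock": time; "joints": joint angles; "joint_vel": joint speeds; "joint_efforts": joint torques, N m; "position": TCP position; "ee_rot": TCP orientation; "contact_force": force on the tool from outside, world axes, zero at the start; "wrist_torque": the same for the moment, N m; "gripper_width": finger opening in mm.
Only numpy, scipy, OpenCV 4.12 (cv2) and the standard library are available. Lean on these libraries where they do the work, as an engineer would, in place of code of your own. Each camera call takes 0.05 s, during which the arm holds its last target. There are 200 camera calls.

## Working session

There is one attempt and no reset: what is moved stays moved. The work goes in short steps, Python scripts to look and compute and a tool call to move; the robot and the scene stay as the last step left them, time stands still between calls to the robot, and variables do not carry over. Pictures are saved under pics/ and viewed, about 12 in all and at most 16, crops included, and the job is handed in when it is done.

Besides the shell and the picture viewer there is one more tool, called after "Emit:" as name([rows], argument=value, ...), one row to a line, values as JSON. arm_command: Moves the arm, as the interface text tells. Its arguments: {"type":"object","properties":{"increments":{"type":"array","items":{"type":"array"}}},"required":["increments"]}

```bash
mkdir -p pics && cat > h.py <<'E'
import numpy as np, cv2
from bench import readout, imaging, arm
from scipy.spatial.transform import Rotation as R
def cam(name, st=None):
    i=imaging.camera_info(name)
    f=210/np.tan(np.radians(i["vfov"])/2)
    if name=="wrist":
        T=np.array(i["T_tool_cam"]); Rt=R.from_quat(st["ee_rot"]).as_matrix()
        return f,i["cx"],i["cy"],Rt@T[:3,3]+st["position"],Rt@T[:3,:3]
    return f,i["cx"],i["cy"],np.array(i["eye"]),np.array(i["rotation"])
def shot(name):
    st=readout.read_state(); im,d=imaging.get_image(name)
    return im,d,cam(name,st)
def cloud(d,c):
    f,cx,cy,e,M=c; v,u=np.mgrid[:420,:560]
    P=np.stack([(u-cx)/f*d,(v-cy)/f*d,d],-1)@M.T+e
    P[d==0]=np.nan; return P
def ray(u,v,z,c):
    f,cx,cy,e,M=c; r=M@np.array([(u-cx)/f,(v-cy)/f,1]); return e+r*(z-e[2])/r[2]
def px(p,c):
    f,cx,cy,e,M=c; q=M.T@(np.array(p)-e); return f*q[0]/q[2]+cx,f*q[1]/q[2]+cy
def stp():
    s=readout.read_state(); print(round(s["clock"],2),np.round(s["position"],1),np.round(R.from_quat(s["ee_rot"]).as_matrix(),3).tolist(),np.round(s["contact_force"],1),round(s["gripper_width"],1),np.round(s["joints"],2)); return s
E
python3 - <<'E'
from h import *
stp()
for n in ("top","scene"):
    im,d,c=shot(n); cv2.imwrite(f"pics/{n}0.png",im); np.savez(f"{n}0.npz",im=im,d=d)
    print(n,imaging.camera_info(n))
print(imaging.camera_info("wrist"))
E
```

```text
0.0 [196.9 592.5 208.3] [[-0.001, -0.316, -0.949], [-0.002, -0.949, 0.316], [-1.0, 0.002, -0.0]] [-0.3 -0.2  0.5] 85.3 [ 1.51  0.39  0.01 -0.   -1.19 -0.26]
top {'vfov': 44.399960385687585, 'cx': 284.40588551250676, 'cy': 214.07906989763995, 'eye': array([ 406.95636482,   10.62514456, 1283.84834922]), 'rotation': array([-0.70324116,  0.70705675, -0.04503374,  0.05911505])}
scene {'vfov': 54.59686024537573, 'cx': 282.058616309499, 'cy': 210.25002947420322, 'eye': array([1343.98348807,  431.96826824,  802.19816483]), 'rotation': array([ 0.457303  ,  0.78285306, -0.35933914, -0.22111181])}
{'vfov': 59.849462243547386, 'cx': 281.26258628707876, 'cy': 212.28143382871653, 'T_tool_cam': array([[ 1.83171184e-03, -3.18697237e-01,  9.47854797e-01,
        -1.64499520e+02],
       [ 9.99997258e-01, -7.99403610e-04, -2.20125968e-03,
        -1.08085803e-01],
       [ 1.45925392e-03,  9.47856230e-01,  3.18694899e-01,
        -8.13046317e+01],
       [ 0.00000000e+00,  0.00000000e+00,  0.00000000e+00,
         1.00000000e+00]])}
```

```bash
sed -i 's/np.array(i\["rotation"\])$/R.from_quat(i["rotation"]).as_matrix()/' h.py && grep -n from_quat h.py; python3 -c "
from h import *
for n in ('top','scene'):
    print(cam(n)[4].round(2).tolist())"
```

```text
8:        T=np.array(i["T_tool_cam"]); Rt=R.from_quat(st["ee_rot"]).as_matrix()
10:    return f,i["cx"],i["cy"],np.array(i["eye"]),R.from_quat(i["rotation"]).as_matrix()
23:    s=readout.read_state(); print(round(s["clock"],2),np.round(s["position"],1),np.round(R.from_quat(s["ee_rot"]).as_matrix(),3).tolist(),np.round(s["contact_force"],1),round(s["gripper_width"],1),np.round(s["joints"],2)); return s
[[-0.0, -0.99, 0.15], [-1.0, 0.01, 0.02], [-0.02, -0.15, -0.99]]
[[-0.48, 0.56, -0.67], [0.87, 0.32, -0.36], [0.02, -0.76, -0.64]]
```

View pics/top0.png

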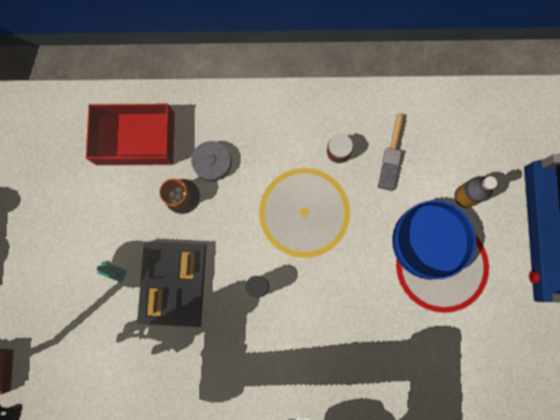

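View pics/scene0.png

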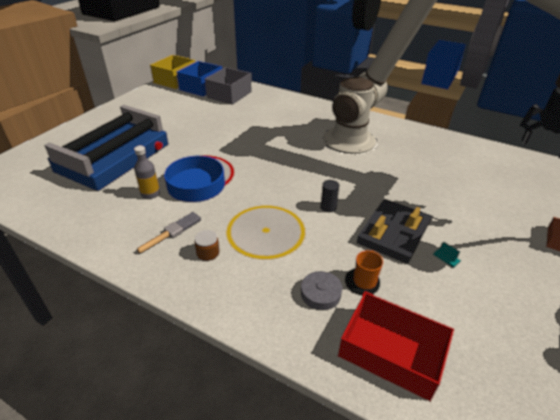

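Candidates: castings at top (187,264) and (155,301), both brass and in the die. The turquoise look-alike at (110,270), outside the die, is not meant. Bowl at (434,240); the dark blue roller machine at (545,230) is not it. Orange cup at (175,192); the amber tin at (340,147) is not it. I'll measure these and make one close crop.

```bash
cat >> h.py <<'E'
def circ(P):
    P=np.array(P); A=np.c_[2*P[:,:2],np.ones(len(P))]
    for _ in range(4):
        s=np.linalg.lstsq(A,(P[:,:2]**2).sum(1),rcond=None)[0]; r=np.sqrt(s[2]+s[0]**2+s[1]**2)
        e=abs(np.hypot(*(P[:,:2]-s[:2]).T)-r); k=e<max(3,2*np.median(e)); P=P[k];A=A[k]
    return s[:2].round(1),round(r,1),len(P)
def rayv(uv,z,c):
    return np.array([ray(u,v,z,c) for u,v in uv])
def mask(im,h0,h1,s0,v0=40):
    H=cv2.cvtColor(im,cv2.COLOR_BGR2HSV); return ((H[...,0]>=h0)&(H[...,0]<=h1)&(H[...,1]>=s0)&(H[...,2]>=v0)).astype(np.uint8)
def bowl(im,c,box=None):
    m=mask(im,100,125,150,60)
    n,l,s,ct=cv2.connectedComponentsWithStats(m)
    best=max([i for i in range(1,n) if s[i,0]+s[i,2]<520 and s[i,1]>60],key=lambda i:s[i,4])
    h=cv2.convexHull(cv2.findContours((l==best).astype(np.uint8),cv2.RETR_EXTERNAL,cv2.CHAIN_APPROX_NONE)[0][0])[:,0]
    return h
E
python3 - <<'E'
from h import *
for n in ("top","scene"):
    z=np.load(n+"0.npz"); im,d=z["im"],z["d"]; c=cam(n); P=cloud(d,c)
    print(n)
    for nm,(a,b,s),(x0,y0,x1,y1) in [("yellow",(18,32,110),(245,160,360,265) if n=="top" else (215,195,315,265)),("red",(0,6,150),(390,190,500,320) if n=="top" else (200,150,240,200)),]:
        m=mask(im,a,b,s,90); k=np.zeros_like(m);k[y0:y1,x0:x1]=m[y0:y1,x0:x1]
        v,u=np.nonzero(k); print(nm,circ(rayv(np.c_[u,v],0,c)),len(u))
    # bowl rim by depth
    m=mask(im,100,125,120,40)
    b=(slice(195,285),slice(385,480)) if n=="top" else (slice(150,205),slice(155,230))
    Q=P[b][m[b]>0]; print("blue z pct",np.nanpercentile(Q[:,2],[5,50,90,97,99]).round(1))
    Q=Q[abs(Q[:,2]-55)<4]; print("bowl rim",circ(Q[~np.isnan(Q).any(1)]))
    # orange cup
    for z0,nm in ((81,"rim"),):
        b=(slice(172,215),slice(155,200)) if n=="top" else (slice(248,295),slice(345,390))
        m=mask(im,3,16,120,60)[b]; Q=P[b][m>0]; print("cup z",np.nanpercentile(Q[:,2],[5,50,90,99]).round(1)); Q=Q[abs(Q[:,2]-z0)<4]; print(circ(Q[~np.isnan(Q).any(1)]))
    # fins
    b=(slice(240,330),slice(135,210)) if n=="top" else (slice(198,262),slice(355,435))
    m=mask(im,12,30,110,90)[b]; num,l,s,ct=cv2.connectedComponentsWithStats(m)
    for i in range(1,num):
        if s[i,4]>30:
            Q=P[b][l==i]; t=Q[abs(Q[:,2]-62)<4][:,:2]
            if len(t)>5: print("fin",s[i].tolist(),len(t),np.nanpercentile(Q[:,2],[50,95]).round(1),cv2.minAreaRect(t.astype(np.float32)))
    # die top
    Q=P[b].reshape(-1,3); g=Q[abs(Q[:,2]-30)<4][:,:2]; g=g[~np.isnan(g).any(1)]; print("die",cv2.minAreaRect(g.astype(np.float32)),len(g))
    if n=="top":
        def B(u,v,z): return ray(u,v,z,c).round()
        print("felt",B(211,160,34),"tin",B(340,148,60),"arbor",B(257,286,90),"bottle",B(490,183,170),"turq",B(110,270,20),"tray",B(130,133,30),"brush",B(388,188,20))
        cv2.imwrite("pics/crop0.png",np.hstack([cv2.resize(im[150:335,80:260],None,fx=2.2,fy=2.2),cv2.resize(im[150:335,390:550],None,fx=2.2,fy=2.2)]))
E
```

```text
top
yellow (array([602.9, -13.9]), np.float64(106.6), 1168) 1458
red (array([ 467. , -353.2]), np.float64(107.2), 712) 734
blue z pct [-0.   5.  48.6 54.6 56.2]
bowl rim (array([ 526.4, -324.7]), np.float64(91.8), 411)
cup z [ 8.6 69.  81.3 83.9]
(array([641.3, 300.9]), np.float64(31.4), 92)
fin [44, 11, 15, 28, 239] 103 [54.3 64.9] ((469.0413818359375, 273.343994140625), (12.6181001663208, 50.06303405761719), 87.18158721923828)
fin [12, 48, 14, 28, 228] 112 [58.2 65.4] ((380.39990234375, 349.5243835449219), (14.14301872253418, 49.030948638916016), 87.38504791259766)
die ((424.7796630859375, 312.19000244140625), (151.6854705810547, 200.24244689941406), 87.17494201660156) 3316
felt [731. 218.  34.] tin [ 751. -102.   60.] arbor [417.  98.  90.] bottle [ 638. -418.  170.] turq [459. 465.  20.] tray [804. 427.  30.] brush [ 659. -223.   20.]
scene
yellow (array([604.8, -15.7]), np.float64(106.8), 617) 789
red (array([ 465., -351.]), np.float64(102.4), 67) 68
blue z pct [ 2.  18.7 48.6 53.2 55.2]
bowl rim (array([ 531.4, -323.5]), np.float64(91.3), 123)
cup z [12.1 53.5 78.2 81.8]
(array([645.5, 301.7]), np.float64(31.5), 108)
fin [54, 9, 13, 23, 174] 50 [29.7 62.7] ((383.7354431152344, 350.7278747558594), (12.327004432678223, 51.92294692993164), 88.18225860595703)
fin [17, 17, 16, 25, 204] 60 [31.3 62.5] ((471.5099792480469, 273.8525695800781), (12.477239608764648, 52.943321228027344), 87.66661834716797)
fin [2, 53, 26, 11, 112] 15 [72.5 81.4] ((628.2198486328125, 277.81048583984375), (5.097914218902588, 25.272119522094727), 56.14625930786133)
die ((428.8769836425781, 311.6673278808594), (150.82688903808594, 205.35256958007812), 87.06078338623047) 1854
```

View pics/crop0.png

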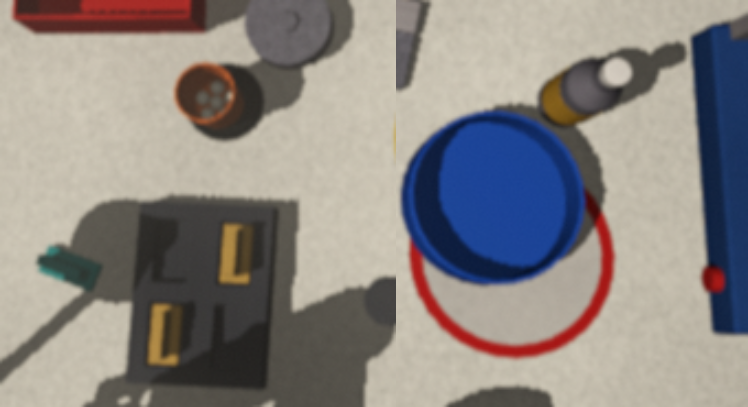

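The crop confirms it: two brass castings in the die at crop (235,253) and (165,335), the turquoise one at (68,267) outside, the cup with balls at (205,93), and the empty bowl partly over the red ring. I'll move to the bowl's near wall first, jaws along world x.

Emit:
arm_command([
  [[0,0,-3.6],[30,-38,0],0.2],
  [[0,0,-7.2],[60,-77,0],0.4],
  [[0,0,-10.8],[92,-115,0],0.5],
  [[0,0,-14.4],[123,-154,0],0.5],
  [[0,0,-18],[153,-192,0],0.5],
])

```text
clock: 0.6
position: [350.6, 398.6, 208.1]
ee_rot: [-0.671, 0.222, 0.672, 0.221]
contact_force: [0.4, 0.8, 0.1]
gripper_width: 42.6
```

Emit:
arm_command([
  [[0,0,-3.6],[20,-45,0],0.5],
  [[0,0,-7.2],[40,-90,0],0.5],
  [[0,0,-10.8],[60,-135,0],0.5],
  [[0,0,-14.4],[80,-180,0],0.5],
  [[0,0,-18],[100,-225,0],0.5],
])

```text
clock: 1.1
position: [450.7, 171.6, 208.0]
ee_rot: [-0.628, 0.325, 0.629, 0.324]
contact_force: [-0.2, 0.5, -0.3]
gripper_width: 42.7
```

Emit:
arm_command([
  [[0,0,-3.6],[5,-48,0],0.5],
  [[0,0,-7.2],[8,-96,0],0.5],
  [[0,0,-10.8],[8,-144,0],0.5],
  [[0,0,-14.4],[6,-192,0],0.5],
  [[0,0,-18],[5,-240,0],0.5],
])

```text
clock: 1.6
position: [455.0, -70.3, 207.9]
ee_rot: [-0.569, 0.42, 0.57, 0.419]
contact_force: [1.1, 0.1, 0.0]
gripper_width: 42.9
```

Emit:
arm_command([
  [[0,0,-3.6],[-3,-46,0],0.5],
  [[0,0,-7.2],[-6,-92,0],0.5],
  [[0,0,-10.8],[-9,-138,0],0.5],
  [[0,0,-14.4],[-12,-184,0],0.5],
  [[0,0,-17.6],[-15,-230,0],0.5],
])

```text
clock: 2.1
position: [439.3, -302.1, 207.6]
ee_rot: [-0.497, 0.503, 0.499, 0.502]
contact_force: [0.6, 0.7, -0.2]
gripper_width: 42.7
```

```bash
python3 - <<'E'
from h import *
stp()
im,d,c=shot("wrist"); P=cloud(d,c); Q=P[(mask(im,100,125,100,40)>0)]; Q=Q[abs(Q[:,2]-55)<3]; print(circ(Q[~np.isnan(Q).any(1)]))
cv2.imwrite("pics/w1.png",im)
im,d,c=shot("top"); P=cloud(d,c)[:,380:500]; Q=P[mask(im,100,125,100,40)[:,380:500]>0]; Q=Q[abs(Q[:,2]-55)<4]; print(circ(Q[~np.isnan(Q).any(1)]))
E
```

```text
2.1 [ 439.3 -302.1  207.6] [[-0.003, -1.0, 0.009], [0.001, 0.009, 1.0], [-1.0, 0.003, 0.001]] [ 0.6  0.7 -0.2] 42.7 [-0.3   0.23 -0.22  0.   -1.12  0.29]
(array([ 528.3, -327.2]), np.float64(91.6), 3887)
(array([ 526.5, -325.1]), np.float64(91.4), 150)
```

Emit:
arm_command([
  [[0,0,0],[-4,-24,-20],0.5],
  [[0,0,0],[-4,-24,-65],0.5],
  [[0,0,0],[-4,-24,-110],0.5],
  [[0,0,0],[-4,-24,-150],0.5],
  [[0,0,0],[-4,-24,-188],0.5],
])

```text
clock: 2.7
position: [434.3, -327.8, 17.0]
ee_rot: [-0.495, 0.505, 0.498, 0.502]
contact_force: [1.0, 0.1, 0.9]
gripper_width: 42.9
```

Emit:
arm_command([
  [[0,0,0],[0,0,0],0.5],
  [[0,0,0],[0,0,0],0.8],
  [[0,0,0],[0,0,0],1],
  [[0,0,0],[0,0,0],1],
  [[0,0,0],[0,0,0],1],
])

```text
clock: 3.2
position: [436.4, -328.6, 19.5]
ee_rot: [-0.497, 0.504, 0.496, 0.503]
contact_force: [-0.1, 0.5, 5.8]
gripper_width: 3.4
```

Emit:
arm_command([
  [[0,0,0],[0,0,0],1],
  [[0,0,0],[0,4,0],1],
  [[0,0,0],[0,10,0],1],
  [[0,0,0],[0,18,0],1],
  [[0,0,0],[0,28,0],1],
])

```text
clock: 3.7
position: [436.4, -300.2, 19.5]
ee_rot: [-0.497, 0.504, 0.496, 0.503]
contact_force: [0.3, -2.4, -0.6]
gripper_width: 3.2
```

Emit:
arm_command([
  [[0,0,0],[0,20,0],1],
  [[0,0,0],[0,50,0],1],
  [[0,0,0],[0,85,0],1],
  [[0,0,0],[0,120,0],1],
  [[0,0,0],[0,150,0],1],
])

```text
clock: 4.2
position: [435.4, -148.3, 19.5]
ee_rot: [-0.497, 0.504, 0.496, 0.502]
contact_force: [0.5, -2.0, -1.3]
gripper_width: 3.1
```

Emit:
arm_command([
  [[0,0,0],[5,30,0],1],
  [[0,0,0],[20,55,0],1],
  [[0,0,0],[40,80,0],1],
  [[0,0,0],[60,105,0],1],
  [[0,0,0],[70,125,0],1],
])

```text
clock: 4.7
position: [504.5, -21.9, 19.5]
ee_rot: [-0.496, 0.505, 0.497, 0.501]
contact_force: [-2.9, -6.4, 6.6]
gripper_width: 3.3
```

```bash
python3 - <<'E'
from h import *
stp()
for n in ("top","scene"):
    im,d,c=shot(n); P=cloud(d,c)
    m=mask(im,100,125,130,40); m[:100]=0; m[:,(480 if n=="top" else 400):]=0
    if n=="scene": m[:,:150]=0
    Q=P[m>0]; Q=Q[abs(Q[:,2]-55)<4]; print(circ(Q[~np.isnan(Q).any(1)]))
E
```

```text
4.7 [504.5 -21.9  19.5] [[-0.004, -1.0, 0.013], [-0.003, 0.013, 1.0], [-1.0, 0.004, -0.003]] [-2.9 -6.4  6.6] 3.3 [ 0.28  0.42 -0.52  0.   -0.64 -0.3 ]
(array([592.8, -35.1]), np.float64(90.6), 180)
(array([ 394.3, -217.4]), np.float64(360.2), 174)
```

```bash
python3 - <<'E'
from h import *
im,d,c=shot("top"); im2,d2,c2=shot("wrist")
P=cloud(d2,c2); m=mask(im2,100,125,100,40); Q=P[m>0]; Q=Q[abs(Q[:,2]-55)<3]; print(circ(Q[~np.isnan(Q).any(1)]))
cv2.imwrite("pics/t2.png",np.hstack([im[130:310,200:420].repeat(2,0).repeat(2,1)[:360],cv2.resize(im2,(480,360))])[:, :800])
E
```

```text
(array([593.2, -35.3]), np.float64(89.2), 6555)
```

View pics/t2.png

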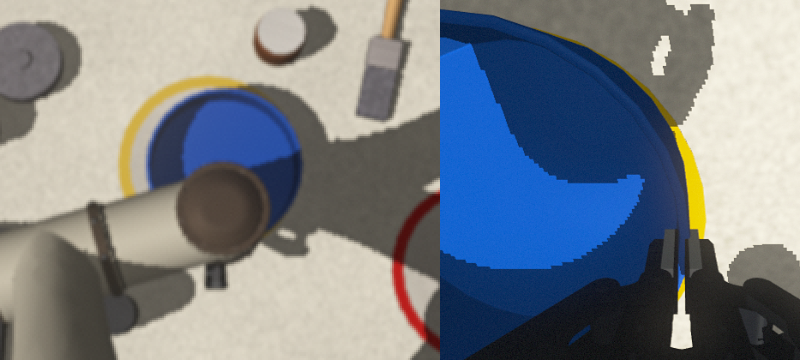

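The bowl pivoted about the grip, so its centre is about (10,20) mm short (top crop: bowl at (225,170), ring centre nearer (208,160)). Nudge on and measure.

Emit:
arm_command([
  [[0,0,0],[2,5,0],1],
  [[0,0,0],[4,10,0],1],
  [[0,0,0],[6,15,0],1],
  [[0,0,0],[8,20,0],1],
  [[0,0,0],[9,23,0],1],
])

```text
clock: 5.4
position: [512.3, -0.8, 19.5]
ee_rot: [-0.496, 0.505, 0.497, 0.501]
contact_force: [-1.7, -5.6, 3.7]
gripper_width: 3.2
```

```bash
cat >> h.py <<'E'
def bowlw(n="wrist"):
    im,d,c=shot(n); P=cloud(d,c); m=mask(im,100,125,100,40)
    if n=="top": m[:130]=0; m[:,490:]=0
    Q=P[m>0]; Q=Q[abs(Q[:,2]-55)<3]; print(n,circ(Q[~np.isnan(Q).any(1)]))
    return im
def ringw(a,b,s,n="wrist"):
    im,d,c=shot(n); m=mask(im,a,b,s,90); v,u=np.nonzero(m); P=rayv(np.c_[u,v],0,c); P=P[(abs(P[:,0]-550)<230)&(abs(P[:,1])<500)]; print(n,"ring",circ(P))
E
python3 - <<'E'
from h import *
stp(); bowlw(); bowlw("top"); ringw(22,32,150)
E
```

```text
5.4 [512.3  -0.8  19.5] [[-0.005, -1.0, 0.013], [-0.003, 0.013, 1.0], [-1.0, 0.005, -0.003]] [-1.7 -5.6  3.7] 3.2 [ 0.32  0.43 -0.5   0.   -0.65 -0.33]
wrist (array([599.6, -17.6]), np.float64(89.2), 6645)
top (array([600.1, -13.4]), np.float64(91.2), 185)
wrist ring (array([589.7, -25.2]), np.float64(92.7), 8396)
```

Emit:
arm_command([
  [[0,0,0],[2,0,0],1],
  [[0,0,0],[4,0,0],1],
  [[0,0,0],[4,0,0],1],
  [[0,0,0],[4,0,0],0.7],
  [[0,0,0],[4,0,0],0.6],
])

```text
clock: 6.05
position: [517.5, 0.1, 19.6]
ee_rot: [-0.497, 0.504, 0.497, 0.502]
contact_force: [0.5, -0.0, 0.1]
gripper_width: 31.4
```

Emit:
arm_command([
  [[0,0,0],[0,0,0],0.6],
  [[0,0,0],[0,0,30],0.6],
  [[0,0,0],[0,0,80],0.6],
  [[0,0,0],[0,0,130],0.6],
  [[0,0,0],[0,0,180],0.6],
])

```text
clock: 6.55
position: [517.7, 0.2, 201.6]
ee_rot: [-0.497, 0.503, 0.497, 0.502]
contact_force: [1.4, 0.1, -0.1]
gripper_width: 34.3
```

```bash
python3 - <<'E'
from h import *
stp(); im=bowlw(); bowlw("top"); ringw(22,32,150); ringw(18,32,110,"top")
E
```

```text
6.55 [5.177e+02 2.000e-01 2.016e+02] [[-0.001, -1.0, 0.011], [-0.001, 0.011, 1.0], [-1.0, 0.001, -0.001]] [ 1.4  0.1 -0.1] 34.3 [ 0.31  0.21 -0.26  0.   -1.1  -0.33]
wrist (array([602.7, -14.7]), np.float64(91.6), 3850)
top (array([600.5, -13.4]), np.float64(91.6), 223)
wrist ring (array([605.9, -14.3]), np.float64(110.0), 3541)
top ring (array([ 200.4, -122.9]), np.float64(520.1), 419)
```

Emit:
arm_command([
  [[0,0,5.8],[-3,20,0],0.5],
  [[0,0,11.7],[-6,40,0],0.4],
  [[0,0,17.5],[-9,60,0],0.4],
  [[0,0,23.4],[-12,80,0],0.4],
  [[0,0,29.3],[-15,100,0],0.4],
])

```text
clock: 7.25
position: [502.5, 101.1, 198.8]
ee_rot: [-0.609, 0.36, 0.609, 0.359]
contact_force: [0.2, -0.4, -0.6]
gripper_width: 51.2
```

Emit:
arm_command([
  [[0,0,5.8],[-3,20,0],0.4],
  [[0,0,11.7],[-6,40,0],0.4],
  [[0,0,17.5],[-9,60,0],0.4],
  [[0,0,23.4],[-12,80,0],0.4],
  [[0,0,29.3],[-15,100,0],0.4],
])

```text
clock: 7.75
position: [486.6, 201.5, 196.7]
ee_rot: [-0.679, 0.194, 0.682, 0.191]
contact_force: [0.2, 0.4, 0.3]
gripper_width: 51.3
```

Emit:
arm_command([
  [[0,0,5.8],[-4,15,0],0.4],
  [[0,0,11.7],[-8,30,0],0.4],
  [[0,0,17.5],[-12,45,0],0.4],
  [[0,0,23.4],[-15,60,0],0.4],
  [[0,0,29.2],[-17,72,0],0.4],
])

```text
clock: 8.25
position: [468.7, 273.8, 194.3]
ee_rot: [-0.705, 0.015, 0.709, 0.011]
contact_force: [-1.2, 0.6, 0.5]
gripper_width: 51.2
```

```bash
cat >> h.py <<'E'
def fins(n="wrist",zt=62):
    im,d,c=shot(n); P=cloud(d,c); m=mask(im,12,30,110,80)
    ok=(abs(P[...,2]-zt)<3)&(m>0); num,l,s,ct=cv2.connectedComponentsWithStats(ok.astype(np.uint8))
    for i in range(1,num):
        if s[i,4]>40: print("fin",s[i,4],cv2.minAreaRect(P[l==i][:,:2].astype(np.float32)),np.median(P[l==i],0).round(1))
    return im
E
python3 - <<'E'
from h import *
stp(); im=fins(); cv2.imwrite("pics/w3.png",im)
E
```

```text
8.25 [468.7 273.8 194.3] [[-0.005, -0.037, -0.999], [-0.007, -0.999, 0.037], [-1.0, 0.007, 0.005]] [-1.2  0.6  0.5] 51.2 [ 0.83  0.26 -0.21  0.   -1.11  0.71]
fin 840 ((471.0389709472656, 272.3254699707031), (11.810245513916016, 50.105960845947266), 87.52127838134766) [472.1 272.4  62. ]
fin 224 ((396.70050048828125, 348.297607421875), (11.834522247314453, 22.926475524902344), 86.35843658447266) [400.5 349.5  62. ]
```

View pics/w3.png

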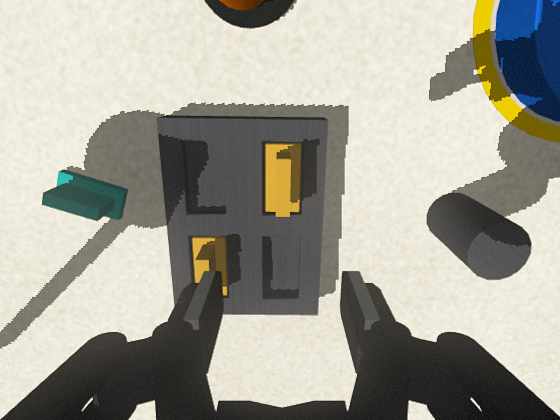

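The wrist view shows casting A at (282,178) and B at (210,265), partly behind a finger. Grasp A.

Emit:
arm_command([
  [[0,0,-0.4],[2.5,-1.4,-35],0.4],
  [[0,0,-0.4],[2.5,-1.4,-75],0.4],
  [[0,0,-0.4],[2.5,-1.4,-115],0.4],
  [[0,0,-0.4],[2.5,-1.4,-140],0.4],
  [[0,0,-0.4],[2.5,-1.4,-158],0.4],
])

```text
clock: 8.8
position: [469.6, 271.7, 32.5]
ee_rot: [-0.704, 0.019, 0.71, 0.011]
contact_force: [-0.7, 0.1, 0.3]
gripper_width: 51.6
```

Emit:
arm_command([
  [[0,0,0],[0,0,0],0.7],
  [[0,0,0],[0,0,0],1],
  [[0,0,0],[0,0,0],1],
  [[0,0,0],[0,0,0],1],
  [[0,0,0],[0,0,0],1],
])

```text
clock: 9.3
position: [469.9, 272.0, 33.3]
ee_rot: [-0.704, 0.018, 0.71, 0.012]
contact_force: [0.6, -0.6, -0.5]
gripper_width: 9.5
```

Emit:
arm_command([
  [[0,0,0],[0,0,0],1],
  [[0,0,0],[0,0,15],1],
  [[0,0,0],[0,0,45],1],
  [[0,0,0],[0,0,85],1],
  [[0,0,0],[0,0,120],1],
])

```text
clock: 9.8
position: [469.9, 272.1, 155.3]
ee_rot: [-0.704, 0.018, 0.709, 0.012]
contact_force: [2.1, 1.2, -0.3]
gripper_width: 9.7
```

```bash
python3 - <<'E'
from h import *
stp()
im,d,c=shot("top"); P=cloud(d,c); m=mask(im,100,125,100,40); m[:130]=0; m[:,490:]=0
Q=P[m>0]; Q=Q[abs(Q[:,2]-55)<3]; print(circ(Q[~np.isnan(Q).any(1)]))
im,d,c=shot("wrist"); P=cloud(d,c);m=mask(im,12,30,110,80); m[:,400:]=0; Q=P[m>0]; print(len(Q),np.nanpercentile(Q[:,2],[2,20,50,80,98]).round())
E
```

```text
9.8 [469.9 272.1 155.3] [[-0.007, -0.043, -0.999], [-0.008, -0.999, 0.043], [-1.0, 0.009, 0.007]] [ 2.1  1.2 -0.3] 9.7 [ 0.82  0.3  -0.27  0.   -1.02  0.7 ]
(array([600.4, -13.4]), np.float64(91.4), 292)
9242 [ 25.  58. 157. 191. 192.]
```

Emit:
arm_command([
  [[0,0,0],[14,-33,0],1],
  [[0,0,0],[28,-66,0],1],
  [[0,0,0],[42,-99,0],1],
  [[0,0,0],[56,-133,0],1],
  [[0,0,0],[69,-165,0],1],
])

```text
clock: 10.4
position: [541.7, 107.9, 158.9]
ee_rot: [0.707, -0.015, -0.707, -0.015]
contact_force: [0.1, -0.8, -1.6]
gripper_width: 10.0
```

Emit:
arm_command([
  [[0,0,0],[14,-33,0],1],
  [[0,0,0],[28,-66,0],1],
  [[0,0,0],[42,-99,0],1],
  [[0,0,0],[56,-133,0],1],
  [[0,0,0],[68,-163,0],1],
])

```text
clock: 10.9
position: [609.6, -56.7, 158.0]
ee_rot: [-0.707, 0.015, 0.707, 0.015]
contact_force: [0.4, -0.6, -1.6]
gripper_width: 10.2
```

```bash
python3 - <<'E'
from h import *
stp(); bowlw(); bowlw("top")
E
```

```text
10.9 [609.6 -56.7 158. ] [[-0.0, -0.043, -0.999], [-0.001, -0.999, 0.043], [-1.0, 0.001, 0.0]] [ 0.4 -0.6 -1.6] 10.2 [ 0.17  0.4  -0.1   0.   -1.07  1.36]
wrist (array([603.5, -14.6]), np.float64(91.6), 4046)
top (array([600.4, -13.1]), np.float64(91.6), 168)
```

Emit:
arm_command([
  [[0,0,0],[0,0,-40],1],
  [[0,0,0],[0,0,-80],1],
  [[0,0,0],[0,0,-110],1],
  [[0,0,0],[0,0,-125],1],
  [[0,0,0],[0,0,-135],1],
])

```text
clock: 11.5
position: [608.5, -57.8, 20.4]
ee_rot: [-0.705, 0.017, 0.708, 0.016]
contact_force: [0.6, -0.6, -1.1]
gripper_width: 9.4
```

Emit:
arm_command([
  [[0,0,0],[0,0,0],1],
  [[0,0,0],[0,0,0],0.9],
  [[0,0,0],[0,0,0],0.7],
  [[0,0,0],[0,0,0],0.7],
  [[0,0,0],[0,0,20],0.7],
])

```text
clock: 12.0
position: [606.6, -57.9, 38.8]
ee_rot: [-0.704, 0.017, 0.71, 0.016]
contact_force: [-0.1, 0.4, -0.2]
gripper_width: 25.3
```

Emit:
arm_command([
  [[0,0,0],[0,0,30],0.7],
  [[0,0,0],[0,0,60],0.7],
  [[0,0,0],[0,0,90],0.7],
  [[0,0,0],[0,0,120],0.6],
  [[0,0,0],[0,0,150],0.5],
])

```text
clock: 12.5
position: [606.5, -58.0, 190.9]
ee_rot: [-0.704, 0.017, 0.709, 0.016]
contact_force: [1.2, -0.2, -0.7]
gripper_width: 42.7
```

```bash
python3 - <<'E'
from h import *
stp(); fins(zt=49); bowlw()
E
```

```text
12.5 [606.5 -58.  190.9] [[-0.007, -0.047, -0.999], [-0.001, -0.999, 0.047], [-1.0, 0.002, 0.007]] [ 1.2 -0.2 -0.7] 42.7 [ 0.17  0.37 -0.05  0.   -1.15  1.35]
fin 313 ((736.5823364257812, -96.59212493896484), (48.24337387084961, 12.823623657226562), 73.7411117553711) [733.4 -92.8  49.8]
fin 785 ((609.914794921875, -56.86761474609375), (11.462575912475586, 50.09663009643555), 86.90670776367188) [610.9 -56.7  49. ]
wrist (array([603.5, -14.5]), np.float64(91.6), 3360)
```

Emit:
arm_command([
  [[0,0,0],[-20,40,2],0.45],
  [[0,0,0],[-40,80,4],0.45],
  [[0,0,0],[-60,120,6],0.45],
  [[0,0,0],[-80,160,8],0.45],
  [[0,0,0],[-100,200,8],0.45],
])

```text
clock: 13.1
position: [508.5, 143.2, 203.4]
ee_rot: [0.708, -0.017, -0.706, -0.016]
contact_force: [0.5, 1.1, -0.4]
gripper_width: 47.1
```

Emit:
arm_command([
  [[0,0,0],[-25,42,0],0.45],
  [[0,0,0],[-50,84,0],0.45],
  [[0,0,0],[-75,126,0],0.45],
  [[0,0,0],[-100,168,0],0.45],
  [[0,0,0],[-124,206,0],0.45],
])

```text
clock: 13.6
position: [382.9, 350.8, 203.6]
ee_rot: [0.708, -0.016, -0.705, -0.016]
contact_force: [-0.5, -0.9, 0.4]
gripper_width: 47.2
```

```bash
python3 - <<'E'
from h import *
stp(); fins()
E
```

```text
13.6 [382.9 350.8 203.6] [[0.004, -0.046, -0.999], [0.0, -0.999, 0.046], [-1.0, -0.0, -0.004]] [-0.5 -0.9  0.4] 47.2 [ 1.06  0.21 -0.26  0.   -1.1   0.47]
fin 781 ((382.80096435546875, 348.8547058105469), (11.557802200317383, 50.278926849365234), 87.10752868652344) [383.7 348.9  62. ]
```

Emit:
arm_command([
  [[0,0,0],[0,-1.5,-35],0.45],
  [[0,0,0],[0,-1.5,-80],0.45],
  [[0,0,0],[0,-1.5,-120],0.45],
  [[0,0,0],[0,-1.5,-150],0.45],
  [[0,0,0],[0,-1.5,-166],0.45],
])

```text
clock: 14.15
position: [379.9, 352.1, 34.8]
ee_rot: [0.708, -0.015, -0.706, -0.015]
contact_force: [0.3, -1.1, -0.3]
gripper_width: 46.7
```

Emit:
arm_command([
  [[0,0,0],[0,0,0],0.7],
  [[0,0,0],[0,0,0],1],
  [[0,0,0],[0,0,0],1],
  [[0,0,0],[0,0,0],1],
  [[0,0,0],[0,0,0],1],
])

```text
clock: 14.65
position: [380.1, 352.5, 35.6]
ee_rot: [0.708, -0.015, -0.706, -0.015]
contact_force: [-0.8, -0.4, -1.1]
gripper_width: 9.8
```

Emit:
arm_command([
  [[0,0,0],[0,0,0],1],
  [[0,0,0],[0,0,15],1],
  [[0,0,0],[0,0,45],1],
  [[0,0,0],[0,0,85],1],
  [[0,0,0],[0,0,125],1],
])

```text
clock: 15.15
position: [379.8, 352.1, 161.9]
ee_rot: [0.708, -0.015, -0.706, -0.015]
contact_force: [0.6, 2.1, -2.3]
gripper_width: 10.0
```

Emit:
arm_command([
  [[0,0,0],[22,-33,0],1],
  [[0,0,0],[44,-66,0],1],
  [[0,0,0],[66,-99,0],1],
  [[0,0,0],[90,-132,0],1],
  [[0,0,0],[112,-163,0],1],
])

```text
clock: 15.65
position: [492.5, 187.6, 162.4]
ee_rot: [0.708, -0.015, -0.706, -0.015]
contact_force: [0.6, 0.4, -0.9]
gripper_width: 9.4
```

Emit:
arm_command([
  [[0,0,0],[22,-33,0],1],
  [[0,0,0],[44,-66,0],1],
  [[0,0,0],[66,-99,0],1],
  [[0,0,0],[90,-132,0],1],
  [[0,0,0],[112,-158,0],1],
])

```text
clock: 16.15
position: [605.1, 27.7, 162.5]
ee_rot: [0.708, -0.015, -0.706, -0.016]
contact_force: [0.5, -0.4, -1.1]
gripper_width: 9.3
```

```bash
python3 - <<'E'
from h import *
stp(); bowlw(); bowlw("top"); fins(zt=49)
E
```

```text
16.15 [605.1  27.7 162.5] [[0.003, -0.043, -0.999], [0.0, -0.999, 0.043], [-1.0, -0.001, -0.003]] [ 0.5 -0.4 -1.1] 9.3 [ 0.31  0.39 -0.11  0.   -1.07  1.21]
wrist (array([594. , -11.7]), np.float64(91.6), 4004)
top (array([590.8, -11. ]), np.float64(91.4), 217)
fin 356 ((733.289306640625, -98.10560607910156), (39.6475830078125, 8.214404106140137), 79.75382995605469) [732.3 -94.4  49.4]
fin 920 ((600.3320922851562, -53.90212631225586), (12.447281837463379, 50.281883239746094), 86.21007537841797) [601.2 -53.7  48.8]
```

```bash
python3 - <<'E'
from h import *
bowlw(); ringw(22,32,150); ringw(18,32,110,"top")
E
```

```text
wrist (array([594. , -11.7]), np.float64(91.6), 4037)
wrist ring (array([601.8, -16. ]), np.float64(109.6), 5506)
top ring (array([ 582.2, -180.7]), np.float64(194.7), 1268)
```

The bowl was knocked about 10 mm but is at rest, still inside the ring. I'll lay B now, then recentre the bowl before pouring.

Emit:
arm_command([
  [[0,0,0],[-7,0,-40],1],
  [[0,0,0],[-7,0,-80],1],
  [[0,0,0],[-7,0,-110],1],
  [[0,0,0],[-7,0,-127],1],
  [[0,0,0],[-7,0,-137],1],
])

```text
clock: 16.95
position: [595.3, 31.1, 23.9]
ee_rot: [-0.707, 0.014, 0.707, 0.014]
contact_force: [1.1, 0.8, 0.0]
gripper_width: 9.5
```

Emit:
arm_command([
  [[0,0,0],[0,0,0],1],
  [[0,0,0],[0,0,0],0.9],
  [[0,0,0],[0,0,0],0.7],
  [[0,0,0],[0,0,0],0.7],
  [[0,0,0],[0,0,20],0.7],
])

```text
clock: 17.45
position: [593.8, 30.8, 42.7]
ee_rot: [-0.705, 0.015, 0.708, 0.014]
contact_force: [-0.1, -0.6, -0.4]
gripper_width: 25.4
```

Emit:
arm_command([
  [[0,0,0],[0,0,30],0.7],
  [[0,0,0],[0,0,60],0.7],
  [[0,0,0],[0,0,90],0.7],
  [[0,0,0],[0,0,130],0.6],
  [[0,0,0],[0,0,170],0.5],
])

```text
clock: 17.95
position: [593.6, 30.6, 215.1]
ee_rot: [-0.706, 0.015, 0.708, 0.014]
contact_force: [0.7, 0.4, 0.0]
gripper_width: 42.6
```

```bash
python3 - <<'E'
from h import *
stp(); fins(zt=49); bowlw(); ringw(22,32,150)
E
```

```text
17.95 [593.6  30.6 215.1] [[-0.003, -0.041, -0.999], [-0.001, -0.999, 0.041], [-1.0, 0.001, 0.003]] [0.7 0.4 0. ] 42.6 [ 0.32  0.33 -0.06 -0.   -1.18  1.21]
fin 205 ((732.5355224609375, -100.12122344970703), (35.29404067993164, 6.933034420013428), 82.40518951416016) [731.8 -96.2  49.7]
fin 104 ((650.2601928710938, 271.2785339355469), (28.88149642944336, 4.825570583343506), 12.144389152526855) [652.9 270.8  48.6]
fin 734 ((600.5780639648438, -54.09177780151367), (12.637393951416016, 49.56978225708008), 87.19995880126953) [601.4 -53.8  48.8]
fin 51 ((624.9855346679688, 276.821533203125), (2.5065081119537354, 22.647235870361328), 50.4930419921875) [626.  275.1  48.7]
fin 695 ((598.608642578125, 28.623533248901367), (11.354533195495605, 50.29486846923828), 87.47996520996094) [599.7  28.7  49. ]
wrist (array([593.9, -11.6]), np.float64(91.6), 3088)
wrist ring (array([606.6, -15.6]), np.float64(106.4), 3958)
```

Emit:
arm_command([
  [[0,0,0],[-30,-10,0],0.8],
  [[0,0,0],[-65,-20,0],1],
  [[0,0,0],[-100,-30,-10],1],
  [[0,0,0],[-130,-41,-30],1],
  [[0,0,0],[-130,-41,-70],1],
])

```text
clock: 18.6
position: [463.9, -10.7, 149.2]
ee_rot: [0.711, -0.013, -0.703, -0.016]
contact_force: [2.5, 1.0, -0.9]
gripper_width: 0.2
```

Emit:
arm_command([
  [[0,0,0],[0,0,-40],1],
  [[0,0,0],[0,0,-80],1],
  [[0,0,0],[0,0,-110],1],
  [[0,0,0],[0,0,-119],1],
  [[0,0,0],[0,0,-119],1],
])

```text
clock: 19.1
position: [463.0, -11.1, 29.2]
ee_rot: [0.71, -0.014, -0.704, -0.015]
contact_force: [0.4, 0.6, 0.4]
gripper_width: -0.1
```

Emit:
arm_command([
  [[0,0,0],[5,0,0],1],
  [[0,0,0],[10,0,0],1],
  [[0,0,0],[16,0,0],1],
  [[0,0,0],[20,0,0],1],
  [[0,0,0],[24,0,0],1],
])

```text
clock: 19.6
position: [487.8, -11.0, 29.6]
ee_rot: [0.71, -0.013, -0.704, -0.016]
contact_force: [-0.3, -0.1, 0.7]
gripper_width: -0.3
```

```bash
python3 - <<'E'
from h import *
stp(); bowlw(); im=bowlw("top"); cv2.imwrite("pics/t4.png",im)
E
```

```text
19.6 [487.8 -11.   29.6] [[0.008, -0.041, -0.999], [0.003, -0.999, 0.041], [-1.0, -0.003, -0.008]] [-0.3 -0.1  0.7] -0.3 [ 0.31  0.37 -0.56 -0.   -0.63  1.22]
wrist (array([593.2, -12.3]), np.float64(91.0), 10753)
top (array([591.6, -11.1]), np.float64(91.2), 194)
```

Emit:
arm_command([
  [[0,0,0],[2,0,0],1],
  [[0,0,0],[4,-1,0],1],
  [[0,0,0],[7,-1,0],1],
  [[0,0,0],[9,-2,0],1],
  [[0,0,0],[11,-2,0],1],
])

```text
clock: 20.2
position: [492.8, -14.2, 28.5]
ee_rot: [-0.705, 0.015, 0.708, 0.015]
contact_force: [-12.0, 0.9, 10.5]
gripper_width: -0.4
```

```bash
python3 - <<'E'
from h import *
stp(); bowlw(); im=bowlw("top")
E
```

```text
20.2 [492.8 -14.2  28.5] [[-0.004, -0.043, -0.999], [0.0, -0.999, 0.043], [-1.0, -0.0, 0.004]] [-12.    0.9  10.5] -0.4 [ 0.3   0.39 -0.53 -0.   -0.65  1.23]
wrist (array([595.8, -13.2]), np.float64(90.8), 10670)
top (array([594.4, -11.9]), np.float64(91.1), 187)
```

Emit:
arm_command([
  [[0,0,0],[6,0,0],1],
  [[0,0,0],[8,0,0],1],
  [[0,0,0],[10,-1,0],1],
  [[0,0,0],[12,-1,0],1],
  [[0,0,0],[13,-1,0],1],
])

```text
clock: 20.8
position: [499.7, -16.8, 27.6]
ee_rot: [-0.701, 0.017, 0.713, 0.015]
contact_force: [-11.0, -0.3, 8.6]
gripper_width: -0.0
```

```bash
python3 - <<'E'
from h import *
stp(); bowlw(); im=bowlw("top")
E
```

```text
20.8 [499.7 -16.8  27.6] [[-0.017, -0.044, -0.999], [-0.002, -0.999, 0.044], [-1.0, 0.003, 0.017]] [-11.   -0.3   8.6] -0.0 [ 0.29  0.4  -0.51 -0.   -0.68  1.24]
wrist (array([603.1, -14. ]), np.float64(90.9), 10218)
top (array([601.9, -12.6]), np.float64(90.9), 168)
```

The bowl is centred again at (603,-14). Next: back off, rise, and swing toward the cup. I'll grasp it with the tool pitched about 30° below horizontal, so pouring is just a wrist roll.

Emit:
arm_command([
  [[0,0,0],[-20,0,0],0.9],
  [[0,0,0],[-25,0,30],0.7],
  [[0,0,0],[-25,0,75],0.4],
  [[0,0,0],[-25,10,120],0.2],
  [[0,0,0],[-20,30,160],0.08],
])

```text
clock: 21.4
position: [479.4, 12.7, 190.1]
ee_rot: [-0.701, 0.017, 0.712, 0.015]
contact_force: [1.4, 1.2, -0.7]
gripper_width: 66.3
```

Emit:
arm_command([
  [[0,0,4],[10,45,15],0.08],
  [[0,0,8],[20,90,30],0.08],
  [[0,0,12],[30,130,45],0.08],
  [[0,0,16],[40,165,50],0.08],
  [[0,0,20],[45,190,50],0.08],
])

```text
clock: 21.9
position: [525.4, 205.2, 241.1]
ee_rot: [-0.694, -0.107, 0.703, -0.11]
contact_force: [-0.1, -0.4, -0.7]
gripper_width: 78.7
```

```bash
python3 - <<'E'
from h import *
s=stp(); im=bowlw("top")
# cup from wrist
im,d,c=shot("wrist"); P=cloud(d,c); m=mask(im,3,16,120,50); Q=P[m>0]; Q=Q[(abs(Q[:,2]-81)<3)&(Q[:,0]<720)]; print("cup",circ(Q[~np.isnan(Q).any(1)]))
x=np.array([.682,.534,-.5]); y=np.array([.617,-.787,0]); x/=np.linalg.norm(x); y-=x*(x@y); y/=np.linalg.norm(y)
T=np.c_[x,y,np.cross(x,y)]; dR=R.from_matrix(T)*R.from_quat(s["ee_rot"]).inv(); print(np.degrees(dR.as_rotvec()).round(1), (np.array([581,252,101])-s["position"]).round(1))
E
```

```text
21.9 [525.4 205.2 241.1] [[-0.011, 0.303, -0.953], [-0.006, -0.953, -0.303], [-1.0, 0.002, 0.013]] [-0.1 -0.4 -0.7] 78.7 [ 0.66  0.27 -0.08 -0.   -1.23  1.22]
top (array([600.9, -12.1]), np.float64(91.3), 260)
cup (array([643.2, 299.9]), np.float64(31.5), 596)
[ 28.6 -53.9  18.6] [  55.6   46.8 -140.1]
```

Emit:
arm_command([
  [[2.9,-5.4,1.9],[5,5,-8],0.08],
  [[5.7,-10.8,3.7],[10,10,-16],0.08],
  [[8.6,-16.2,5.6],[15,15,-24],0.08],
  [[11.4,-21.6,7.4],[20,20,-32],0.08],
  [[14.3,-27,9.3],[25,25,-40],0.08],
])

```text
clock: 22.5
position: [550.0, 230.3, 200.3]
ee_rot: [0.837, 0.22, -0.491, 0.101]
contact_force: [0.2, -0.7, 0.5]
gripper_width: 78.3
```

Emit:
arm_command([
  [[2.9,-5.4,1.9],[2,2,-15],0.08],
  [[5.7,-10.8,3.7],[4,3,-30],0.08],
  [[8.6,-16.2,5.6],[6,5,-45],0.08],
  [[11.4,-21.6,7.4],[10,8,-60],0.08],
  [[14.3,-27,9.3],[15,10,-75],0.08],
])

```text
clock: 23.0
position: [555.7, 204.9, 146.5]
ee_rot: [0.867, 0.278, -0.404, 0.089]
contact_force: [-0.2, -1.5, -0.6]
gripper_width: 78.7
```

```bash
cat >> h.py <<'E'
def go(p,x=None,y=None):
    s=stp(); out=(np.array(p)-s["position"]).round(1); dr=None
    if x is not None:
        x=np.array(x,float);y=np.array(y,float); x/=np.linalg.norm(x); y-=x*(x@y); y/=np.linalg.norm(y)
        dr=np.degrees((R.from_matrix(np.c_[x,y,np.cross(x,y)])*R.from_quat(s["ee_rot"]).inv()).as_rotvec()).round(1)
    print("turn",dr,"shift",out); return s
E
python3 - <<'E'
from h import *
go([656-75,310-59,100.5],[.682,.534,-.5],[.617,-.787,0])
im,d,c=shot("wrist"); cv2.imwrite("pics/w5.png",im)
E
```

```text
23.0 [555.7 204.9 146.5] [[0.52, 0.554, -0.651], [0.411, -0.83, -0.378], [-0.749, -0.071, -0.659]] [-0.2 -1.5 -0.6] 78.7 [ 0.55  0.18 -0.53 -0.5  -0.17  2.05]
turn [  7.7 -17.5   3.6] shift [ 25.3  46.1 -46. ]
```

View pics/w5.png

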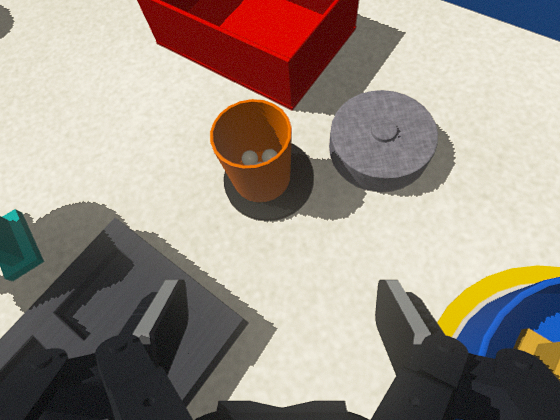

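The view shows the cup with balls at (252,140), with the felt wheel and tray well clear. Joint 5 is at its limit, so pitching forward won't work. Instead I'll grasp with the tool tipped 45° sideways (wrist on the cup's right) and pour by rotating about world x. First, reorient.

```bash
python3 - <<'E'
from h import *
go([600,180,230],[0,0,-1],[-.94,-.34,0])
bowlw("top")
E
```

```text
23.05 [554.1 204.6 143.5] [[0.517, 0.551, -0.655], [0.411, -0.831, -0.375], [-0.751, -0.075, -0.656]] [ 0.5 -0.2 -1.8] 78.3 [ 0.55  0.18 -0.53 -0.51 -0.17  2.05]
turn [ 10.2  45.9 -97.1] shift [ 45.9 -24.6  86.5]
top (array([601.2, -12.4]), np.float64(91.4), 285)
```

Emit:
arm_command([
  [[0.7,3.1,-6.5],[5,-5,17],0.08],
  [[1.4,6.1,-13],[10,-10,34],0.08],
  [[2,9.2,-19.4],[15,-14,51],0.08],
  [[2.7,12.2,-25.9],[20,-18,68],0.08],
  [[3.4,15.3,-32.4],[25,-22,85],0.08],
])

```text
clock: 23.6
position: [578.7, 180.4, 227.9]
ee_rot: [0.862, 0.125, -0.49, -0.031]
contact_force: [1.2, 1.1, -0.7]
gripper_width: 78.6
```

Emit:
arm_command([
  [[0.7,3.1,-6.5],[4,0,0],0.08],
  [[1.4,6.1,-13],[8,0,0],0.08],
  [[2,9.2,-19.4],[12,0,0],0.08],
  [[2.7,12.2,-25.9],[16,0,0],0.08],
  [[3.4,15.3,-32.4],[20,0,0],0.08],
])

```text
clock: 24.1
position: [599.2, 180.0, 229.4]
ee_rot: [0.79, -0.113, -0.565, -0.209]
contact_force: [0.8, -0.6, 0.6]
gripper_width: 78.4
```

Emit:
arm_command([
  [[0.7,3.1,-6.5],[0,0,0],0.08],
  [[1.4,6.1,-13],[0,0,0],0.08],
  [[2,9.2,-19.4],[0,0,0],0.08],
  [[2.7,12.2,-25.9],[0,0,0],0.08],
  [[3.4,15.3,-32.4],[0,0,0],0.08],
])

```text
clock: 24.6
position: [599.9, 179.1, 230.7]
ee_rot: [0.639, -0.342, -0.584, -0.365]
contact_force: [0.8, -0.2, 0.0]
gripper_width: 78.9
```

```bash
python3 - <<'E'
from h import *
go([643,240,150],[0,.707,-.707],[-1,0,0])
E
```

```text
24.6 [599.9 179.1 230.7] [[0.084, -0.863, -0.498], [-0.01, -0.5, 0.866], [-0.996, -0.068, -0.051]] [ 0.8 -0.2  0. ] 78.9 [ 0.58  0.33 -0.04  0.06 -1.13 -0.08]
turn [ 45.8  16.1 -26.7] shift [ 43.1  60.9 -80.7]
```

Emit:
arm_command([
  [[4.6,1.6,-2.7],[4,4,0],0.08],
  [[9.2,3.2,-5.3],[8,8,0],0.08],
  [[13.7,4.8,-8],[12,12,0],0.08],
  [[18.3,6.4,-10.7],[16,16,0],0.08],
  [[22.9,8,-13.3],[20,20,0],0.08],
])

```text
clock: 25.1
position: [620.7, 197.4, 231.5]
ee_rot: [-0.469, 0.317, 0.635, 0.526]
contact_force: [0.9, -0.9, 0.0]
gripper_width: 78.7
```

Emit:
arm_command([
  [[4.6,1.6,-2.7],[5,7,-12],0.08],
  [[9.2,3.2,-5.3],[10,14,-24],0.08],
  [[13.7,4.8,-8],[15,21,-36],0.08],
  [[18.3,6.4,-10.7],[20,28,-48],0.08],
  [[22.9,8,-13.3],[23,36,-60],0.08],
])

```text
clock: 25.6
position: [644.0, 231.5, 170.8]
ee_rot: [-0.27, 0.275, 0.65, 0.655]
contact_force: [-0.4, 0.1, -0.7]
gripper_width: 78.7
```

```bash
python3 - <<'E'
from h import *
go([643.2,235.6,119.4],[0,.707,-.707],[-1,0,0])
im,d,c=shot("wrist"); P=cloud(d,c); m=mask(im,3,16,120,50); Q=P[m>0]; Q=Q[(abs(Q[:,2]-81)<3)&(Q[:,0]<720)]; print("cup",circ(Q[~np.isnan(Q).any(1)]))
E
```

```text
25.6 [644.  231.5 170.8] [[0.004, -1.0, 0.009], [0.703, 0.009, 0.711], [-0.711, 0.004, 0.703]] [-0.4  0.1 -0.7] 78.7 [ 0.18  0.51  0.17 -0.84 -1.2   0.12]
turn [ 0.3 -0.2  0.5] shift [ -0.8   4.1 -51.4]
cup (array([286.8, 915.9]), np.float64(716.5), 1144)
```

Emit:
arm_command([
  [[0,0,0],[-1,1,-14],0.08],
  [[0,0,0],[-1,2,-28],0.08],
  [[0,0,0],[-1,3,-42],0.08],
  [[0,0,0],[-1,4,-51],0.08],
  [[0,0,0],[-1,4,-51],0.08],
])

```text
clock: 26.15
position: [640.4, 235.0, 113.1]
ee_rot: [-0.265, 0.279, 0.651, 0.654]
contact_force: [-0.2, -0.2, -0.2]
gripper_width: 78.4
```

```bash
python3 - <<'E'
from h import *
go([643.2,313.4,41.6],[0,.707,-.707],[-1,0,0])
im,d,c=shot("wrist"); cv2.imwrite("pics/w6.png",im)
E
```

```text
26.15 [640.4 235.  113.1] [[-0.003, -1.0, 0.02], [0.704, 0.012, 0.71], [-0.71, 0.016, 0.704]] [-0.2 -0.2 -0.2] 78.4 [ 0.18  0.58  0.12 -0.87 -1.14  0.2 ]
turn [ 0.3 -0.9  0.7] shift [  2.8  78.4 -71.5]
```

View pics/w6.png

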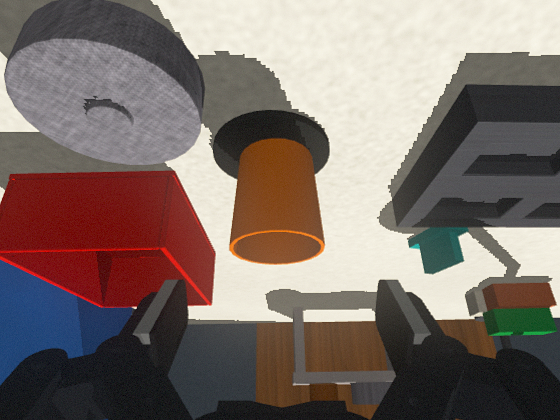

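The view (upside down from below) shows the cup at (277,195), centred between the fingers at (160,300) and (390,300). Advance and grip.

Emit:
arm_command([
  [[0,0,0.5],[2.8,8,-4],0.05],
  [[0,0,0.5],[2.8,25,-20],0.05],
  [[0,0,0.5],[2.8,45,-39],0.05],
  [[0,0,0.5],[2.8,63,-56],0.05],
  [[0,0,0.5],[2.8,76,-68],0.05],
])

```text
clock: 26.7
position: [643.7, 312.6, 45.6]
ee_rot: [-0.267, 0.277, 0.654, 0.651]
contact_force: [0.1, -0.1, 0.1]
gripper_width: 81.2
```

```bash
python3 - <<'E'
from h import *
go([643.2,313.4,41.6],[0,.707,-.707],[-1,0,0])
E
```

```text
26.7 [643.7 312.6  45.6] [[-0.009, -1.0, 0.011], [0.704, 0.002, 0.71], [-0.71, 0.014, 0.704]] [ 0.1 -0.1  0.1] 81.2 [ 0.28  0.67  0.12 -0.93 -1.01  0.23]
turn [ 0.2 -0.8  0.1] shift [-0.5  0.8 -4. ]
```

Emit:
arm_command([
  [[0,0,0],[0,3,-3],0.05],
  [[0,0,0],[0,6,-6],0.05],
  [[0,0,0],[0,6,-6],0.3],
  [[0,0,0],[0,6,-6],0.6],
  [[0,0,0],[0,6,-6],0.8],
])

```text
clock: 27.2
position: [644.5, 318.0, 40.7]
ee_rot: [-0.268, 0.276, 0.653, 0.652]
contact_force: [0.8, -1.6, 1.1]
gripper_width: 62.7
```

Emit:
arm_command([
  [[0,0,0],[0,0,0],0.8],
  [[0,0,0],[0,0,0],0.8],
  [[0,0,0],[0,0,4],0.8],
  [[0,0,0],[0,0,10],0.8],
  [[0,0,0],[0,0,20],0.8],
])

```text
clock: 27.7
position: [644.1, 317.8, 60.4]
ee_rot: [-0.267, 0.277, 0.654, 0.652]
contact_force: [-0.6, -0.6, -1.3]
gripper_width: 62.7
```

Emit:
arm_command([
  [[0,0,0],[0,0,10],0.8],
  [[0,0,0],[0,0,25],0.8],
  [[0,0,0],[0,0,45],0.8],
  [[0,0,0],[0,0,65],0.8],
  [[0,0,0],[0,0,85],0.8],
])

```text
clock: 28.2
position: [644.1, 317.9, 147.8]
ee_rot: [-0.268, 0.276, 0.654, 0.652]
contact_force: [-0.2, -0.6, -1.0]
gripper_width: 62.9
```

```bash
python3 - <<'E'
from h import *
stp(); bowlw("top")
im,d,c=shot("scene"); im2,_,_=shot("wrist"); cv2.imwrite("pics/s7.png",np.hstack([cv2.resize(im[100:310,220:500],(480,360)),cv2.resize(im2,(320,240)).repeat(1,0) if 0 else cv2.copyMakeBorder(cv2.resize(im2,(320,240)),0,120,0,0,0)]))
E
```

```text
28.2 [644.1 317.9 147.8] [[-0.007, -1.0, 0.011], [0.704, 0.002, 0.71], [-0.71, 0.013, 0.704]] [-0.2 -0.6 -1. ] 62.9 [ 0.3   0.55  0.18 -0.86 -1.1   0.06]
top (array([601.1, -12.4]), np.float64(91.6), 316)
```

View pics/s7.png

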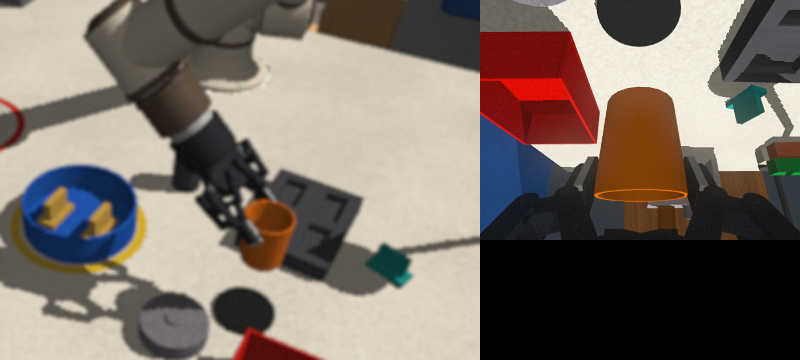

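The cup is held upright with the balls, seen at (268,235). Carry it over the bowl while tipping gently.

Emit:
arm_command([
  [[-2,0,0],[-2,-15,4],0.8],
  [[-5,0,0],[-5,-40,8],0.8],
  [[-8,0,0],[-9,-70,10],0.8],
  [[-11,0,0],[-12,-100,10],0.8],
  [[-15,0,0],[-15,-130,10],0.8],
])

```text
clock: 28.85
position: [628.9, 186.6, 157.1]
ee_rot: [-0.351, 0.36, 0.612, 0.611]
contact_force: [-0.3, 0.1, -1.4]
gripper_width: 62.6
```

Emit:
arm_command([
  [[-3,0,0],[-3,-30,0],0.8],
  [[-6,0,0],[-6,-60,0],0.8],
  [[-9,0,0],[-9,-90,0],0.8],
  [[-12,0,0],[-12,-115,0],0.8],
  [[-15,0,0],[-15,-130,0],0.8],
])

```text
clock: 29.35
position: [612.9, 54.8, 155.9]
ee_rot: [-0.427, 0.438, 0.559, 0.56]
contact_force: [0.4, 0.6, -1.2]
gripper_width: 62.7
```

Emit:
arm_command([
  [[-6,0,0],[-3,-30,0],0.8],
  [[-12,0,0],[-6,-60,0],0.8],
  [[-18,0,0],[-9,-85,0],0.8],
  [[-24,0,0],[-12,-105,0],0.8],
  [[-30,0,0],[-14,-118,0],0.8],
])

```text
clock: 29.85
position: [598.0, -64.3, 155.1]
ee_rot: [-0.557, 0.569, 0.426, 0.429]
contact_force: [0.0, -0.3, -1.6]
gripper_width: 62.9
```

```bash
python3 - <<'E'
from h import *
go([600,-61,110],[0,-.5,-.866],[-1,0,0])
E
```

```text
29.85 [598.  -64.3 155.1] [[-0.011, -1.0, 0.014], [-0.27, 0.016, 0.963], [-0.963, 0.007, -0.27]] [ 0.  -0.3 -1.6] 62.9 [ 0.29  0.4  -0.26  0.3  -1.03 -0.48]
turn [-14.4  -0.3   1. ] shift [  2.    3.3 -45.1]
```

Emit:
arm_command([
  [[-3,0,0],[1,1,-10],0.8],
  [[-6,0,0],[2,2,-20],0.8],
  [[-9,0,0],[2,3,-30],0.8],
  [[-12,0,0],[2,3,-40],0.8],
  [[-14.4,0,0],[2,3,-48],0.8],
])

```text
clock: 30.35
position: [598.9, -61.2, 105.2]
ee_rot: [-0.607, 0.619, 0.351, 0.354]
contact_force: [0.4, -0.9, -1.3]
gripper_width: 62.5
```

Emit:
arm_command([
  [[-3,0,0],[0,0,0],0.8],
  [[-6,0,0],[0,0,0],0.8],
  [[-10,0,0],[0,0,0],0.8],
  [[-13,0,0],[0,0,0],0.8],
  [[-16,0,0],[0,0,0],0.8],
])

```text
clock: 30.85
position: [598.3, -61.1, 104.0]
ee_rot: [-0.65, 0.662, 0.262, 0.265]
contact_force: [0.9, 0.1, -0.8]
gripper_width: 62.5
```

Emit:
arm_command([
  [[-3,0,0],[0,0,0],0.8],
  [[-6,0,0],[0,0,0],0.8],
  [[-10,0,0],[0,0,0],0.8],
  [[-14,0,0],[0,0,0],0.8],
  [[-18,0,0],[0,0,0],0.8],
])

```text
clock: 31.35
position: [598.0, -61.0, 103.1]
ee_rot: [-0.683, 0.695, 0.155, 0.16]
contact_force: [0.5, -0.9, -1.3]
gripper_width: 62.7
```

```bash
python3 - <<'E'
from h import *
stp(); bowlw("top")
im,d,c=shot("scene"); im2,_,_=shot("wrist"); cv2.imwrite("pics/s8.png",np.hstack([cv2.resize(im[130:290,180:390],(480,366)),cv2.copyMakeBorder(cv2.resize(im2,(320,240)),0,126,0,0,0)]))
E
```

```text
31.35 [598.  -61.  103.1] [[-0.015, -1.0, 0.01], [-0.901, 0.018, 0.433], [-0.433, -0.003, -0.901]] [ 0.5 -0.9 -1.3] 62.7 [ 0.51  0.71 -0.5   0.93 -1.32 -1.25]
top (array([601. , -11.8]), np.float64(91.5), 171)
```

View pics/s8.png

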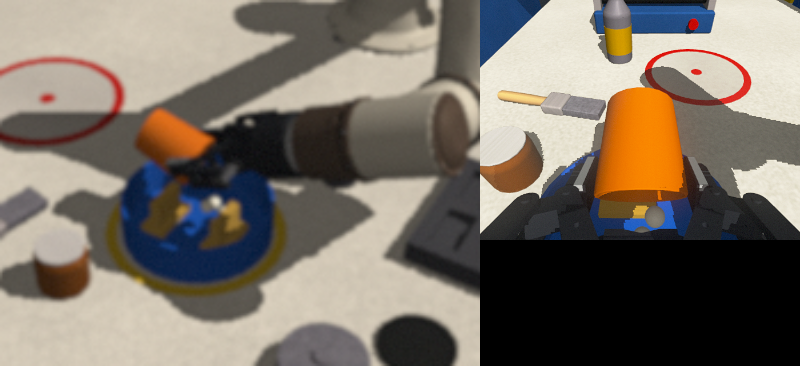

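Balls are landing between the castings, seen at (185,212) and (212,200). Tip a little further, dwell, then turn back and check.

Emit:
arm_command([
  [[-4,0,0],[0,0,2],0.8],
  [[-8,0,0],[0,0,4],0.8],
  [[-13,0,0],[0,0,6],0.8],
  [[-13,0,0],[0,0,6],0.8],
  [[-13,0,0],[0,0,6],0.8],
])

```text
clock: 32.0
position: [597.6, -61.3, 108.1]
ee_rot: [-0.696, 0.709, 0.078, 0.082]
contact_force: [0.6, -0.4, -0.7]
gripper_width: 62.7
```

Emit:
arm_command([
  [[0,0,0],[0,0,0],0.8],
  [[0,0,0],[0,0,0],0.8],
  [[0,0,0],[0,0,0],0.8],
  [[6,0,0],[0,0,5],0.8],
  [[12,0,0],[0,0,10],0.8],
])

```text
clock: 32.5
position: [597.6, -61.0, 117.3]
ee_rot: [-0.684, 0.696, 0.153, 0.155]
contact_force: [0.3, 0.9, -0.6]
gripper_width: 62.6
```

Emit:
arm_command([
  [[8,0,0],[0,0,15],0.8],
  [[16,0,0],[0,0,30],0.8],
  [[24,0,0],[0,0,45],0.8],
  [[32,0,0],[0,0,55],0.8],
  [[40,0,0],[0,0,65],0.8],
])

```text
clock: 33.0
position: [597.1, -60.6, 184.1]
ee_rot: [-0.589, 0.6, 0.383, 0.382]
contact_force: [0.1, -0.8, -1.6]
gripper_width: 62.7
```

Emit:
arm_command([
  [[7,0,0],[5,20,0],0.8],
  [[14,0,0],[10,50,0],0.8],
  [[21,0,0],[15,90,0],0.8],
  [[28,0,0],[20,130,0],0.8],
  [[35,0,0],[20,170,0],0.8],
])

```text
clock: 33.5
position: [617.2, 111.0, 185.3]
ee_rot: [-0.446, 0.455, 0.547, 0.543]
contact_force: [-0.1, -0.4, -0.5]
gripper_width: 63.1
```

```bash
cat >> h.py <<'E'
def balls(n="top",b=(600,-14)):
    im,d,c=shot(n); P=cloud(d,c); H=cv2.cvtColor(im,cv2.COLOR_BGR2HSV)
    m=((H[...,1]<90)&(H[...,2]>70)&(np.hypot(P[...,0]-b[0],P[...,1]-b[1])<88)).astype(np.uint8)
    num,l,s,ct=cv2.connectedComponentsWithStats(m)
    for i in range(1,num):
        if s[i,4]>4: print("ball?",s[i,4],ct[i].round(),(np.nanmedian(P[l==i],0)-[b[0],b[1],0]).round())
    return im
E
python3 - <<'E'
from h import *
go([644.3,318,147],[0,.704,-.71],[-1,0,0]); bowlw("top"); im=balls(b=(601,-12)); cv2.imwrite("pics/t9.png",cv2.resize(im[150:270,240:390],None,fx=5,fy=5))
E
```

```text
33.5 [617.2 111.  185.3] [[-0.013, -1.0, 0.006], [0.188, 0.003, 0.982], [-0.982, 0.014, 0.188]] [-0.1 -0.4 -0.5] 63.1 [ 0.34  0.4   0.03 -0.2  -1.16 -0.26]
turn [33.9 -0.8 -0.1] shift [ 27.1 207.  -38.3]
top (array([600.5, -12.4]), np.float64(91.3), 270)
ball? 2002 [269. 151.] [  7.  61. 556.]
ball? 46 [308. 185.] [ 70. -13.  16.]
ball? 7 [319. 195.] [ 44. -40.   5.]
ball? 33 [283. 203.] [32. 59.  4.]
ball? 78 [314. 215.] [-13. -24.  14.]
ball? 115 [296. 213.] [-3. 21. 15.]
ball? 6 [326. 204.] [ 21. -56.  14.]
ball? 6 [280. 221.] [-23.  58.   9.]
ball? 45 [307. 227.] [-38.  -8.  15.]
ball? 51 [296. 239.] [-69.  19.  15.]
```

View pics/t9.png

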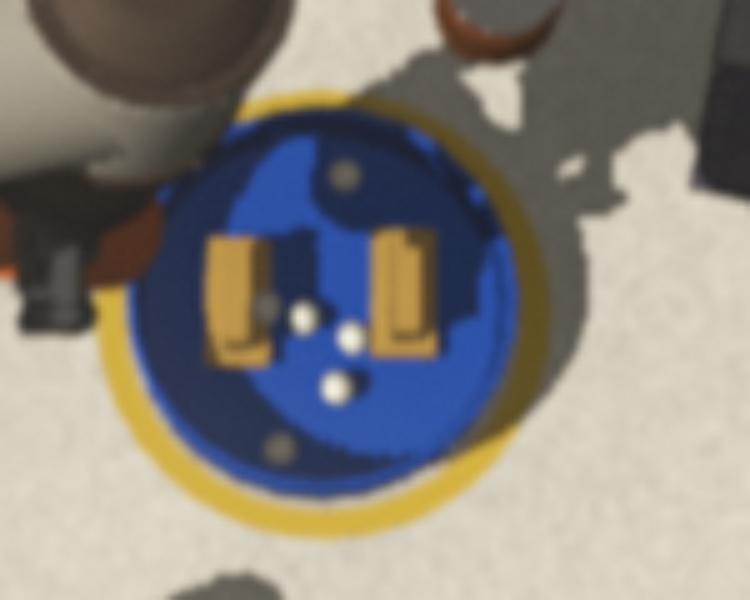

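All six balls are in the bowl: crop (343,175), (265,305), (303,318), (350,338), (335,388), (280,448). Both castings are upright. Take the cup back to its coaster.

Emit:
arm_command([
  [[6,0,0],[5,40,-3],0.8],
  [[12,0,0],[10,80,-6],0.8],
  [[18,0,0],[16,120,-10],0.8],
  [[26,0,0],[22,160,-15],0.8],
  [[33,0,0],[27,195,-20],0.8],
])

```text
clock: 34.1
position: [643.7, 306.4, 165.3]
ee_rot: [-0.273, 0.281, 0.654, 0.647]
contact_force: [-0.7, -0.8, -1.9]
gripper_width: 62.7
```

```bash
python3 - <<'E'
from h import *
go([644.4,318,60],[-.007,.704,-.71],[-1,.002,.013])
E
```

```text
34.1 [643.7 306.4 165.3] [[-0.014, -1.0, 0.005], [0.693, -0.006, 0.721], [-0.721, 0.014, 0.693]] [-0.7 -0.8 -1.9] 62.7 [ 0.3   0.53  0.19 -0.83 -1.14  0.03]
turn [ 0.9 -0.1 -0.5] shift [   0.7   11.6 -105.3]
```

Emit:
arm_command([
  [[0.9,0,-0.5],[1,11.6,-15],0.8],
  [[0.9,0,-0.5],[1,11.6,-45],0.8],
  [[0.9,0,-0.5],[1,11.6,-75],0.8],
  [[0.9,0,-0.5],[1,11.6,-98],0.8],
  [[0.9,0,-0.5],[1,11.6,-105],0.8],
])

```text
clock: 34.6
position: [642.2, 316.4, 56.2]
ee_rot: [-0.266, 0.28, 0.654, 0.65]
contact_force: [-0.2, -0.5, -1.1]
gripper_width: 62.8
```

```bash
python3 - <<'E'
from h import *
go([644.4,318,41],[-.007,.704,-.71],[-1,.002,.013])
E
```

```text
34.6 [642.2 316.4  56.2] [[-0.014, -1.0, 0.016], [0.702, 0.002, 0.712], [-0.712, 0.021, 0.702]] [-0.2 -0.5 -1.1] 62.8 [ 0.29  0.66  0.13 -0.92 -1.02  0.2 ]
turn [ 0.2 -0.5 -0. ] shift [  2.2   1.6 -15.2]
```

Emit:
arm_command([
  [[0,-0.5,0],[2,1.6,-4],0.8],
  [[0,-0.5,0],[2,1.6,-8],0.8],
  [[0,-0.5,0],[2,1.6,-12],0.8],
  [[0,-0.5,0],[2,1.6,-15],0.8],
  [[0,-0.5,0],[2,1.6,-15],0.8],
])

```text
clock: 35.1
position: [644.2, 318.0, 41.4]
ee_rot: [-0.269, 0.277, 0.653, 0.651]
contact_force: [-0.1, -0.0, -0.9]
gripper_width: 63.0
```

```bash
python3 - <<'E'
from h import *
go([644.4,318,41],[-.007,.704,-.71],[-1,.002,.013])
E
```

```text
35.1 [644.2 318.   41.4] [[-0.007, -1.0, 0.009], [0.702, 0.002, 0.712], [-0.712, 0.012, 0.702]] [-0.1 -0.  -0.9] 63.0 [ 0.29  0.68  0.13 -0.93 -1.    0.23]
turn [ 0.2  0.  -0.1] shift [ 0.2 -0.  -0.4]
```

Emit:
arm_command([
  [[0,0,0],[0,0,-1],0.8],
  [[0,0,0],[0,0,-1.2],0.5],
  [[0,0,0],[0,0,-1],0.2],
  [[0,0,0],[0,0,-1],0.05],
  [[0,0,0],[0,0,-1],0.03],
])

```text
clock: 35.6
position: [644.4, 318.1, 40.8]
ee_rot: [-0.269, 0.277, 0.653, 0.651]
contact_force: [0.2, 0.6, -0.5]
gripper_width: 82.6
```

Emit:
arm_command([
  [[0,0,0],[-0.7,-5,5],0.03],
  [[0,0,0],[-0.7,-18,18],0.03],
  [[0,0,0],[-0.7,-36,37],0.03],
  [[0,0,0],[-0.7,-58,60],0.03],
  [[0,0,0],[-0.7,-80,85],0.03],
])

```text
clock: 36.1
position: [643.6, 236.3, 127.4]
ee_rot: [-0.269, 0.277, 0.653, 0.651]
contact_force: [0.1, 1.1, 0.1]
gripper_width: 82.7
```

Emit:
arm_command([
  [[-5,0,0],[-5,-20,25],0.1],
  [[-11,0,0],[-10,-40,50],0.2],
  [[-18,0,0],[-15,-60,70],0.3],
  [[-25,0,0],[-20,-80,80],0.4],
  [[-32,0,0],[-25,-100,90],0.5],
])

```text
clock: 36.6
position: [619.0, 134.2, 221.3]
ee_rot: [-0.441, 0.446, 0.549, 0.553]
contact_force: [-0.4, -0.0, 0.2]
gripper_width: 43.1
```

```bash
python3 - <<'E'
from h import *
go([513,-8,170],[0,0,-1],[-1,0,0])
bowlw("top")
for n in ("top","scene"):
    im,d,c=shot(n); P=cloud(d,c); m=mask(im,3,16,120,50); Q=P[m>0]; Q=Q[(abs(Q[:,2]-81)<3)&(Q[:,0]<720)&(Q[:,1]>200)]; print("cup rim",circ(Q[~np.isnan(Q).any(1)]))
cv2.imwrite("pics/s10.png",im)
E
```

```text
36.6 [619.  134.2 221.3] [[-0.001, -1.0, 0.01], [0.213, 0.009, 0.977], [-0.977, 0.003, 0.213]] [-0.4 -0.   0.2] 43.1 [ 0.36  0.38  0.09 -0.22 -1.22 -0.3 ]
turn [-12.3  -0.1   0.5] shift [-106.  -142.2  -51.3]
top (array([600.9, -12.2]), np.float64(91.5), 305)
cup rim (array([313.3, 135.9]), np.float64(341.5), 1)
cup rim (array([646., 301.]), np.float64(31.7), 79)
```

View pics/s10.png

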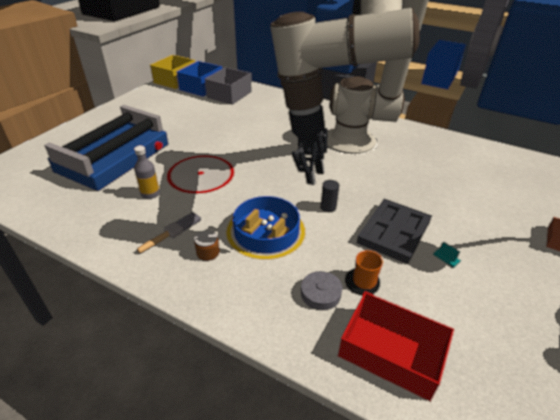

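The cup stands upright on its coaster again at (367,270), and the bowl is full at (266,225). Next I'll grip the bowl wall at a spot clear of balls and castings, at bearing -145° from its centre, which is on the leading side.

```bash
python3 - <<'E'
from h import *
go([527,-67,170],[0,0,-1],[-.819,-.574,0])
for n,b in (("top",(390,190,500,320)),("scene",(155,145,245,205))):
    im,d,c=shot(n); m=mask(im,0,8,120,80); m[:b[1]]=0;m[b[3]:]=0;m[:,:b[0]]=0;m[:,b[2]:]=0
    v,u=np.nonzero(m); print(n,circ(rayv(np.c_[u,v],0,c)))
E
```

```text
36.75 [618.3 136.8 219.4] [[-0.004, -1.0, 0.007], [0.22, 0.006, 0.975], [-0.975, 0.005, 0.22]] [-0.8 -0.3  0.1] 42.6 [ 0.36  0.38  0.09 -0.22 -1.21 -0.3 ]
turn [-12.2  -4.1  35.3] shift [ -91.3 -203.8  -49.4]
top (array([ 469.6, -333.2]), np.float64(89.5), 306)
scene (array([ 468.5, -358. ]), np.float64(110.1), 149)
```

Emit:
arm_command([
  [[-1.2,-0.4,3.5],[-9,-21,0],0.5],
  [[-2.4,-0.8,7],[-18,-42,0],0.5],
  [[-3.7,-1.2,10.6],[-27,-63,0],0.55],
  [[-4.9,-1.6,14.1],[-36,-84,-5],0.6],
  [[-6.1,-2,17.6],[-46,-105,-10],0.62],
])

```text
clock: 37.35
position: [571.7, 29.7, 205.7]
ee_rot: [-0.538, 0.393, 0.599, 0.445]
contact_force: [0.3, 0.4, -0.7]
gripper_width: 32.3
```

Emit:
arm_command([
  [[-1.2,-0.4,3.5],[-9,-21,-8],0.62],
  [[-2.4,-0.8,7],[-18,-42,-16],0.62],
  [[-3.7,-1.2,10.6],[-27,-63,-24],0.62],
  [[-4.9,-1.6,14.1],[-36,-84,-32],0.62],
  [[-6.1,-2,17.6],[-45,-98,-40],0.62],
])

```text
clock: 37.85
position: [525.8, -70.1, 164.2]
ee_rot: [-0.624, 0.33, 0.629, 0.326]
contact_force: [0.8, 0.9, 0.1]
gripper_width: 32.3
```

```bash
python3 - <<'E'
from h import *
bowlw(); bowlw("top"); im=balls("wrist",(603,-14))
go([527.2,-67,22],[0,0,-1],[-.819,-.574,0]); cv2.imwrite("pics/w11.png",im)
E
```

```text
wrist (array([603.7, -14.1]), np.float64(91.6), 4385)
top (array([600.7, -13.2]), np.float64(92.1), 103)
ball? 322 [106. 129.] [ 67. -15.  19.]
ball? 252 [193. 180.] [-14. -18.  19.]
ball? 256 [170. 196.] [-4.  6. 19.]
ball? 250 [213. 202.] [-38. -11.  19.]
ball? 283 [152. 214.] [-0. 25. 28.]
ball? 5 [174. 216.] [-16.  26.   6.]
ball? 5 [ 98. 223.] [39. 72.  6.]
ball? 236 [225. 245.] [-68.  18.  18.]
ball? 5 [164. 251.] [-26.  58.  15.]
ball? 676 [226. 295.] [-56. -53. 211.]
ball? 129 [239. 331.] [-70. -39. 205.]
ball? 7 [160. 334.] [-42. -44. 235.]
ball? 24 [228. 388.] [-59. -62. 261.]
ball? 14 [113. 398.] [-39. -37. 255.]
ball? 5 [171. 397.] [-55. -30. 240.]
38.0 [525.7 -69.2 164.5] [[-0.01, -0.823, -0.567], [-0.0, -0.567, 0.823], [-1.0, 0.008, 0.005]] [-0.1 -0.2 -0. ] 32.5 [ 0.17  0.27 -0.28 -0.   -1.03  0.43]
turn [ 0.  -0.6  0.5] shift [   1.5    2.2 -142.5]
```

View pics/w11.png

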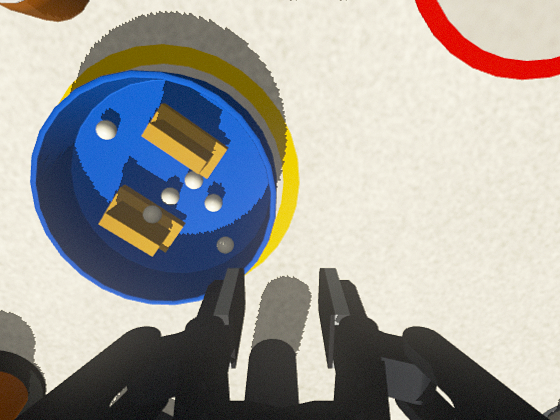

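All six balls show in the wrist view, at (106,129), (193,180), (170,196), (213,202), (152,214) and (225,245), and the wall at the grip spot is clear. Descend and grip.

Emit:
arm_command([
  [[0,-0.6,0.5],[1.5,2.2,-35],0.62],
  [[0,-0.6,0.5],[1.5,2.2,-70],0.62],
  [[0,-0.6,0.5],[1.5,2.2,-105],0.62],
  [[0,-0.6,0.5],[1.5,2.2,-130],0.62],
  [[0,-0.6,0.5],[1.5,2.2,-140],0.62],
])

```text
clock: 38.5
position: [526.4, -67.0, 21.9]
ee_rot: [-0.626, 0.327, 0.628, 0.326]
contact_force: [0.1, 0.6, -0.0]
gripper_width: 32.5
```

Emit:
arm_command([
  [[0,0,0],[0,0,0],0.7],
  [[0,0,0],[0,0,0],0.85],
  [[0,0,0],[0,0,0],1],
  [[0,0,0],[0,0,0],1],
  [[0,0,0],[0,0,0],1],
])

```text
clock: 39.0
position: [528.1, -66.8, 23.2]
ee_rot: [0.627, -0.327, -0.627, -0.327]
contact_force: [2.7, -0.0, 0.3]
gripper_width: 2.8
```

```bash
python3 - <<'E'
from h import *
stp(); bowlw(); bowlw("top")
E
```

```text
39.0 [528.1 -66.8  23.2] [[0.001, -0.82, -0.573], [0.0, -0.573, 0.82], [-1.0, -0.001, -0.0]] [ 2.7 -0.   0.3] 2.8 [ 0.18  0.44 -0.45 -0.   -0.68  0.43]
wrist (array([598.5, -14.1]), np.float64(88.6), 5772)
top (array([596.3,  -8.7]), np.float64(91.6), 131)
```

Emit:
arm_command([
  [[0,0,0],[-3,-5,0],1],
  [[0,0,0],[-8,-15,0],1],
  [[0,0,0],[-14,-28,0],1],
  [[0,0,0],[-20,-43,0],1],
  [[0,0,0],[-26,-58,0],1],
])

```text
clock: 39.6
position: [501.4, -125.2, 23.3]
ee_rot: [0.627, -0.326, -0.627, -0.326]
contact_force: [2.8, 4.5, -0.7]
gripper_width: 2.8
```

```bash
python3 - <<'E'
from h import *
stp(); bowlw(); bowlw("top")
E
```

```text
39.6 [ 501.4 -125.2   23.3] [[0.0, -0.819, -0.574], [0.001, -0.574, 0.819], [-1.0, -0.001, 0.0]] [ 2.8  4.5 -0.7] 2.8 [ 0.07  0.42 -0.49 -0.   -0.66  0.54]
wrist (array([570.5, -70.3]), np.float64(88.9), 5786)
top (array([568.5, -67.2]), np.float64(91.0), 156)
```

Emit:
arm_command([
  [[0,0,0],[-5,-13,0],1],
  [[0,0,0],[-11,-28,0],1],
  [[0,0,0],[-17,-44,0],1],
  [[0,0,0],[-23,-60,0],1],
  [[0,0,0],[-28,-75,0],1],
])

```text
clock: 40.2
position: [471.6, -201.7, 23.3]
ee_rot: [-0.626, 0.327, 0.628, 0.326]
contact_force: [2.0, 5.9, 0.5]
gripper_width: 2.9
```

Emit:
arm_command([
  [[0,0,0],[-6,-15,0],1],
  [[0,0,0],[-12,-31,0],1],
  [[0,0,0],[-18,-47,0],1],
  [[0,0,0],[-23,-62,0],1],
  [[0,0,0],[-28,-75,0],1],
])

```text
clock: 40.7
position: [443.3, -276.5, 23.2]
ee_rot: [-0.626, 0.327, 0.628, 0.326]
contact_force: [1.7, 6.6, 1.0]
gripper_width: 3.0
```

Emit:
arm_command([
  [[0,0,0],[-6,-15,0],1],
  [[0,0,0],[-12,-31,0],1],
  [[0,0,0],[-18,-47,0],1],
  [[0,0,0],[-23,-62,0],1],
  [[0,0,0],[-27,-72,0],1],
])

```text
clock: 41.2
position: [415.8, -348.1, 23.3]
ee_rot: [-0.626, 0.327, 0.629, 0.327]
contact_force: [2.8, 6.3, 2.0]
gripper_width: 3.0
```

```bash
python3 - <<'E'
from h import *
stp(); im=bowlw(); bowlw("top")
im2,d,c=shot("wrist"); m=mask(im2,0,4,180,90)|mask(im2,176,180,180,90); v,u=np.nonzero(m); P=rayv(np.c_[u,v],0,c); P=P[(abs(P[:,0]-468)<130)&(abs(P[:,1]+354)<130)]; print(circ(P))
cv2.imwrite("pics/w12.png",im2)
E
```

```text
41.2 [ 415.8 -348.1   23.3] [[-0.004, -0.819, -0.574], [0.002, -0.574, 0.819], [-1.0, 0.002, 0.004]] [2.8 6.3 2. ] 3.0 [-0.4   0.46 -0.42 -0.   -0.7   1.01]
wrist (array([ 484.9, -293.3]), np.float64(88.8), 5789)
top (array([ 483. , -288.2]), np.float64(91.8), 136)
(array([ 468.5, -355.4]), np.float64(106.3), 9250)
```

Emit:
arm_command([
  [[0,0,0],[-4,-14,0],1],
  [[0,0,0],[-8,-29,0],1],
  [[0,0,0],[-12,-43,0],1],
  [[0,0,0],[-15,-55,0],1],
  [[0,0,0],[-17,-63,0],1],
])

```text
clock: 41.85
position: [397.9, -410.5, 23.3]
ee_rot: [-0.625, 0.327, 0.63, 0.326]
contact_force: [2.3, 9.6, 5.5]
gripper_width: 3.0
```

Emit:
arm_command([
  [[0,0,0],[0,0,0],0.95],
  [[0,0,0],[0,0,0],0.8],
  [[0,0,0],[0,0,0],0.65],
  [[0,0,0],[0,0,0],0.65],
  [[0,0,0],[0,0,15],0.65],
])

```text
clock: 42.35
position: [396.4, -409.2, 36.5]
ee_rot: [-0.623, 0.326, 0.631, 0.327]
contact_force: [-0.1, -0.2, 0.4]
gripper_width: 29.9
```

Emit:
arm_command([
  [[0,0,0],[0,0,35],0.65],
  [[0,0,0],[0,0,75],0.65],
  [[0,0,0],[0,0,115],0.65],
  [[0,0,0],[-5,5,155],0.6],
  [[0,0,0],[-10,10,175],0.5],
])

```text
clock: 42.85
position: [387.5, -400.0, 215.6]
ee_rot: [-0.625, 0.327, 0.629, 0.326]
contact_force: [0.8, 0.4, -0.5]
gripper_width: 43.1
```

```bash
python3 - <<'E'
from h import *
stp(); im=bowlw(); bowlw("top"); balls("wrist",(468,-355)); fins(zt=49)
im2,d,c=shot("wrist"); m=mask(im2,0,4,180,90)|mask(im2,176,180,180,90); v,u=np.nonzero(m); P=rayv(np.c_[u,v],0,c); P=P[(abs(P[:,0]-468)<130)&(abs(P[:,1]+354)<130)]; print(circ(P))
cv2.imwrite("pics/w13.png",im2)
E
```

```text
42.85 [ 387.5 -400.   215.6] [[-0.006, -0.819, -0.574], [0.002, -0.574, 0.819], [-1.0, 0.003, 0.005]] [ 0.8  0.4 -0.5] 43.1 [-0.51  0.27 -0.15  0.   -1.16  1.12]
wrist (array([ 467.1, -352.3]), np.float64(91.7), 3193)
top (array([ 465., -349.]), np.float64(91.6), 157)
ball? 5 [173. 103.] [ 46. -39.   5.]
ball? 234 [135. 116.] [ 67. -11.  19.]
ball? 207 [163. 162.] [22. 13. 19.]
ball? 413 [199. 167.] [-9. -2. 19.]
ball? 192 [229. 176.] [-39. -13.  19.]
ball? 181 [241. 214.] [-71.  14.  19.]
ball? 6 [188. 224.] [-31.  59.  15.]
ball? 743 [211. 297.] [-54. -39. 265.]
ball? 96 [230. 312.] [-69. -25. 244.]
ball? 9 [141. 335.] [-39. -30. 287.]
ball? 8 [118. 334.] [-33. -28. 289.]
ball? 16 [221. 365.] [-69. -23. 275.]
ball? 6 [216. 374.] [-58. -49. 309.]
ball? 6 [217. 380.] [-59. -49. 310.]
ball? 5 [218. 386.] [-59. -50. 313.]
ball? 24 [102. 397.] [-39. -24. 307.]
ball? 11 [219. 395.] [-59. -51. 316.]
ball? 37 [150. 406.] [-53. -12. 293.]
ball? 5 [ 95. 408.] [-39. -23. 308.]
ball? 6 [164. 412.] [-50. -44. 320.]
fin 130 ((616.6509399414062, -407.5737609863281), (30.51912498474121, 4.498404502868652), 61.147850036621094) [ 613.4 -410.5   48.9]
fin 834 ((478.6299743652344, -393.3294372558594), (50.0962028503418, 12.420649528503418), 3.993846893310547) [ 478.9 -393.6   49.2]
fin 704 ((467.5462341308594, -310.84429931640625), (49.9881477355957, 13.087129592895508), 3.2316763401031494) [ 467.9 -311.4   49.2]
(array([ 469.7, -352.7]), np.float64(109.9), 3659)
```

View pics/w13.png

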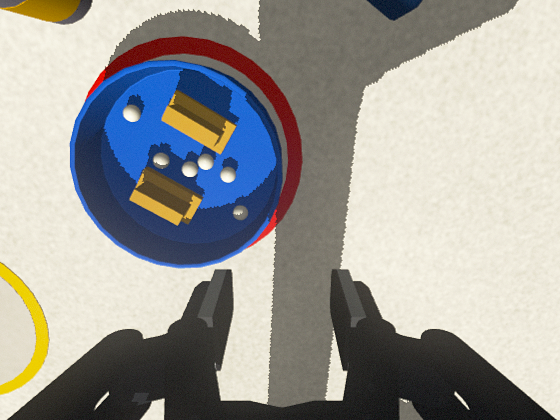

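The bowl is within about 3 mm of the red ring's centre. It holds both castings upright and six balls, at (131,113), (161,160), (190,169), (205,162), (228,174) and (240,212). Move clear, do a last check, hand in.

Emit:
arm_command([
  [[0,0,0],[5,30,10],0.5],
  [[0,0,0],[10,70,20],0.5],
  [[0,0,0],[20,115,30],0.5],
  [[0,0,0],[30,160,40],0.5],
  [[0,0,0],[40,205,50],0.5],
])

```text
clock: 43.6
position: [425.4, -191.9, 258.7]
ee_rot: [-0.621, 0.327, 0.633, 0.327]
contact_force: [1.6, -0.5, 0.9]
gripper_width: 42.6
```

```bash
python3 - <<'E'
from h import *
stp(); bowlw("top")
im,d,c=shot("top"); z=np.load("top0.npz"); P=cloud(d,c); m=mask(im,3,16,120,50); Q=P[m>0]; Q=Q[(abs(Q[:,2]-81)<3)&(Q[:,0]<720)&(Q[:,1]>200)]; print("cup rim",circ(Q[~np.isnan(Q).any(1)]))
for nm,(a,b,e,f) in dict(felt=(185,135,235,185),tin=(320,130,358,165),brush=(375,110,410,192),bottle=(470,175,500,195),arbor=(244,273,272,300),tray=(85,100,176,168)).items():
    x=cv2.phaseCorrelate(np.float32(cv2.cvtColor(z["im"][b:f,a:e],6)),np.float32(cv2.cvtColor(im[b:f,a:e],6)))
    print(nm,np.round(x[0],1),round(x[1],2))
cv2.imwrite("pics/t14.png",im)
E
```

```text
43.6 [ 425.4 -191.9  258.7] [[-0.016, -0.82, -0.573], [0.008, -0.573, 0.82], [-1.0, 0.008, 0.016]] [ 1.6 -0.5  0.9] 42.6 [-0.08  0.09 -0.26 -0.01 -1.24  0.69]
top (array([ 466.2, -349.4]), np.float64(90.7), 110)
cup rim (array([641.5, 300.5]), np.float64(31.4), 74)
felt [0. 0.] 1.0
tin [0. 0.] 1.0
brush [-0. -0.] 1.01
bottle [-0.   0.1] 1.01
arbor [0. 0.] 0.38
tray [0. 0.] 0.99
```

View pics/t14.png

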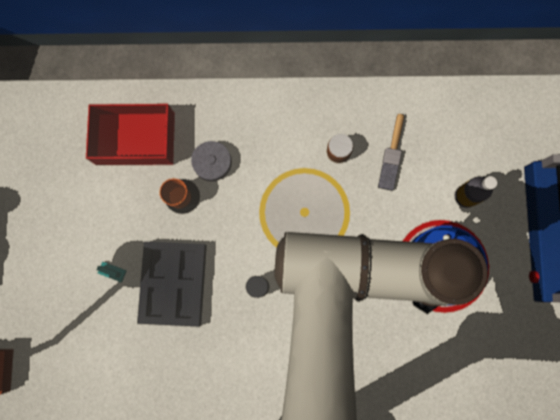

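The top view shows the cup empty and upright at (175,192), the die empty, the bowl inside the red ring at (446,265), and the bystanders where they started. Hand in.

```bash
python3 -c "
from h import *
print(arm.job_done())"
```

```text
the job is handed in; nothing more can be done
None
```

The job is done and handed in at about 44 s of the 210 s allowed. I slid the bowl onto the yellow ring and laid both castings in it. I then poured in the six balls, stood the cup back on its coaster, and slid the filled bowl onto the red ring.

**Bowl knocked:** it was pushed about 10 mm aside while I fetched the second casting. I laid that casting with the bowl about 10 mm off the ring's centre but still inside it, then pushed the bowl back to centre before pouring.

**Last checks:**
- **Bowl:** its centre measured about (467, -352) mm with the wrist camera. The red ring's centre came out at about (469, -354), so the bowl is about 3 mm off. The top camera read 2–3 mm differently, which is about its usual offset.
- **Contents:** both castings are upright in the bowl and all six balls are there, by the wrist view just before I moved the arm clear. In the last top view the arm covered most of the bowl.
- **Cup and bystanders:** the empty cup stands on its coaster within about 2 mm of its starting place. The tin, brush, bottle, felt wheel and tray show no shift. The arbor looks unmoved, but its image match was weak (0.38), probably because of the arm's shadow.

My first try at gripping the cup, with the tool pitched forward, ran into joint 5's limit. I switched to a sideways-tilted grasp without touching anything.

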